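# Load the keyed blocks into the block heater

## Robot

A 7-joint arm with a two-finger parallel gripper is mounted at the origin on the work surface. World frame = base frame: x ahead of the robot, y to its left, z up, the work surface at z = 0. Lengths are in m, angles in rad, forces in N, time in s.
With the tool pointing down it reaches from about 0.425 to 0.875 m from the base axis. Payload 4.7 kg.
Tool frame: the origin (TCP) lies between the finger pads; the fingertips stand 14 mm ahead of it and the grasp point (between the pads) lies 5 mm behind it; z points along the fingers, y is the line along which they close (so a half turn about z gives the same grasp; the last joint's range is limited). The gripper opens to 87 mm and grips with 3 to 60 N. Pads are 19 mm wide; open, the fingers measure 117 mm over their backs; the gripper's body (75 mm by 190 mm) begins 51 mm behind the grasp point.
Start: joints at [1.267, 0.321, -0.07, 1.45, 0.023, 1.371, -0.057], TCP at [0.203, -0.617, 0.237] pointing down, gripper open.
Joint ranges: [-2.86, 2.86], [-0.3, 2.09], [-1.38, 1.24], [0.06, 2.45], [-1.56, 4.7], [0.09, 2.05], [-2.69, 2.69]. Speed limits (rad/s): [2.57, 2.57, 3.14, 3.14, 3.14, 3.14, 3.14].

## Interface

Orientations are given as a rotation vector (axis times angle).
In Python, from bench import ctrl gives the robot as it stands.
- The arm moves only by the tool step_arm, never from a script. Its argument "commands" is a list of rows, each an object with "travel": the shift along the tool's x, y, z in m, a list of three; "turn": the turn, a rotation vector about the tool's x, y, z in degrees, a list of three. A call has 1 to 5 rows; each row is the pose to reach, as a shift and turn from the pose commanded when the call began, along the tool's axes at that moment; what a row does not reach only later rows make up. A row lasts 1/10 s, in which the tool goes at most 50 mm and 8.59 degrees, less where a joint would pass 70% of its speed; a pose out of reach is approached as far as the arm can. A call with a gripper value outside its range is refused whole. "gripper" is the opening, from 0 (shut) to 1 (fully open), set as the call begins (left out, the last holds). The fingers move at their own pace and stop on an object; "force" is the grip in N (left out, the last holds). Time passes only in rows, so rows that repeat a pose let the fingers close. It gives the time, the measured TCP pose, the force, the opening and the grip force at its end, in the units of the state.
- ctrl.get_state(): the state, without advancing time (a new reading comes with each control period).
- ctrl.get_image(name): name is "scene" or "top" or "wrist"; returns the picture (400x640x3 uint8, red, green, blue); there is no depth.
- ctrl.camera_model(name): a dict with "fx", "fy", "cx", "cy" (pixels), "R" (3x3) and "t" (3): a world point X has camera coordinates R X + t; the wrist camera has in their place "T_tool_cam" (4x4, takes a point from camera to tool coordinates, whose origin is the TCP and whose axes are the flange's). Camera axes: x right, y down, z forward; pixel columns grow to the right and rows downward; lengths in m; the calibration is good to about 2 mm. A picture is of the moment at which its call begins: read the wrist's pose just before it. camera_model takes no time and is no camera call.
- ctrl.close_job(): hands the job in; it is judged then, once.
The state is a dict: "time": time; "joint_positions": joint angles; "qd": joint speeds; "joint_torque": joint torques, N m; "position": TCP position; "tool_rot": TCP orientation; "ft_force": force on the tool from outside, world axes, zero at the start; "torque": the same for the moment, N m; "grip_width": opening from 0.0 (shut) to 1.0 (fully open); "grip_force": force on a finger pad.
Only numpy, scipy, OpenCV 4.12 (cv2) and the standard library are available. Lean on these libraries where they do the work, as an engineer would, in place of code of your own. Each camera call takes 0.05 s, during which the arm holds its last target. There are 200 camera calls.

## Task

Press the pink button on the block heater so that its lid pops up, then take the lid and swing it right back until it stands open by itself. Fit every aluminium block that is on the bench into a bay of its own: each block goes fully home only one way round, so feel which way that is and turn it round if it stops high. Finally guide the lid down, never letting it drop, and press it shut until it latches; leave the other things on the bench where they are.

Things in the scene. Friction and masses are not known exactly. Their poses are not given: they have to be found in the camera images.
- heater: cream block heater, fixed, 195 deep (own x) x 310 wide (own y) x 80 mm high to its deck, navy panel on the front. Origin: centre of its underside on the bench; own -x = front with the button (towards the robot), own +x = hinge side, z up; turned by up to 0.25 rad. Four open bays side by side along own y are sunk in the deck under the clear lid
- bay0 (a point): floor centre of the rightmost (heater's -y) bay, axes as the heater's. Bay 99 (x) x 55 mm (y), 30 mm deep, mouth flush with the deck, its rim bevelled 4 mm all round; bays 70 mm apart. Key: a brass stub 10 wide, 11 mm high on the floor's centre line, 33.5 to 45.5 mm from the centre towards the hinge (+x). A block sinks to the floor only with its slotted end at the stub; the other way it stops 11 mm high
- bay1 (a point): floor centre of the second from right bay, axes as the heater's. Bay 99 (x) x 55 mm (y), 30 mm deep, mouth flush with the deck, its rim bevelled 4 mm all round; bays 70 mm apart. Key: a brass stub 10 wide, 11 mm high on the floor's centre line, 33.5 to 45.5 mm from the centre towards the hinge (+x). A block sinks to the floor only with its slotted end at the stub; the other way it stops 11 mm high
- bay2 (a point): floor centre of the third from right bay, axes as the heater's. Bay 99 (x) x 55 mm (y), 30 mm deep, mouth flush with the deck, its rim bevelled 4 mm all round; bays 70 mm apart. Key: a brass stub 10 wide, 11 mm high on the floor's centre line, 33.5 to 45.5 mm from the centre towards the hinge (+x). A block sinks to the floor only with its slotted end at the stub; the other way it stops 11 mm high
- bay3 (a point): floor centre of the leftmost (heater's +y) bay, axes as the heater's. Bay 99 (x) x 55 mm (y), 30 mm deep, mouth flush with the deck, its rim bevelled 4 mm all round; bays 70 mm apart. Key: a brass stub 10 wide, 11 mm high on the floor's centre line, 33.5 to 45.5 mm from the centre towards the hinge (+x). A block sinks to the floor only with its slotted end at the stub; the other way it stops 11 mm high
- release (a joint): pink rocker button on the deck, in front of the lid near its right-hand (heater's -y) end; rad, 0 at rest, 0.22 fully down; sprung, about 3 N presses it right down. Beyond about 0.15 its steel hook lets go of the catch on the lid, which pops up; let go, it springs back
- release_top (a point): centre of the button's top face (28 x 36 mm), 94 mm over the bench at rest; pressing moves it down by up to 9 mm. The hook stands 12 mm higher, 24 mm behind it
- lid (a joint): clear lid, a dome 135 deep x 294 wide x 52 mm high, 0.3 kg, hinged along the heater's rear top edge; rad, 0 shut (latched by the hook below 0.03), 1.65 open at its stop. Once released a spring plunger lifts it to about 0.43, where it rests. Past about 1.15 its weight takes it to the stop, where it stays; below that it drops forward. It latches when its blue bar is pressed down with 5 to 12 N
- lid_hinge (a point): middle of the lid's hinge axis, 80 mm over the bench, fixed; axes as the heater's; the axis runs along the heater's y, and the lid's front rises as the joint value grows
- lid_bar (a point): centre of the blue handle bar on the lid's front: round, 10 mm thick, 80 mm long along the heater's y, its centre 42 mm in front of the lid's front wall (37 mm gap), an arm at each end. Lid shut: 177 mm in front of the hinge axis and 35 mm above it (115 mm over the bench). It swings with the lid, and this point's axes with it
- block_a: aluminium block 96 (own x) x 52 (own y) x 44 mm high, 0.42 kg; black grip tab upright on its top's middle: 40 long (x), 14 thick (y), 30 mm tall. Origin: centre of underside, z up. Underside slot 14 wide, 14 high, 20 mm long, open at ONE end face: own +x or -x, not told, differs between blocks. Stands upright at any yaw. None if absent (3 or 4 of a to d are there)
- block_b: aluminium block 96 (own x) x 52 (own y) x 44 mm high, 0.42 kg; black grip tab upright on its top's middle: 40 long (x), 14 thick (y), 30 mm tall. Origin: centre of underside, z up. Underside slot 14 wide, 14 high, 20 mm long, open at ONE end face: own +x or -x, not told, differs between blocks. Stands upright at any yaw. None if absent (3 or 4 of a to d are there)
- block_c: aluminium block 96 (own x) x 52 (own y) x 44 mm high, 0.42 kg; black grip tab upright on its top's middle: 40 long (x), 14 thick (y), 30 mm tall. Origin: centre of underside, z up. Underside slot 14 wide, 14 high, 20 mm long, open at ONE end face: own +x or -x, not told, differs between blocks. Stands upright at any yaw. None if absent (3 or 4 of a to d are there)
- block_d: aluminium block 96 (own x) x 52 (own y) x 44 mm high, 0.42 kg; black grip tab upright on its top's middle: 40 long (x), 14 thick (y), 30 mm tall. Origin: centre of underside, z up. Underside slot 14 wide, 14 high, 20 mm long, open at ONE end face: own +x or -x, not told, differs between blocks. Stands upright at any yaw. None if absent (3 or 4 of a to d are there)
- jar_white: clear jar with white cap, 72 mm across, 85 mm tall, bystander; origin under its centre
- jar_gold: clear jar with gold cap, 68 mm across, 95 mm tall, bystander; origin under its centre
- tube_rack: white rack 60 x 120 x 28 mm with small capped tubes standing up to 47 mm high, bystander; origin under its centre
- marker: brown and gold marker pen, 115 mm long, 14 mm thick, lying on the bench, bystander; origin under its centre, own x along it
- beaker: clear open beaker, 72 mm across, 80 mm tall, bystander; origin under its centre
- tip_box: blue box of pipette tips, 85 x 125 x 67 mm, bystander; origin under its centre

How it is judged:
On the way, in this order (a step that is already met when the one before it is completed fails the run):
1. the release button has been pressed and the lid has popped up (value of joint lid above 0.3 rad).
2. the lid stands wide open by itself, still and no longer held (value of joint lid above 1.55 rad and velocity of joint lid between -0.1 and 0.1 rad/s and contact force between lid and the arm below 0.3 N and contact force between lid and the fingers below 0.3 N), for 0.4 s.
3. every block on the bench is fully home in a bay, with the lid open (((horizontal distance between block_a and bay0 below 0.006 m and z of block_a in the frame of bay0 between -0.003 and 0.003 m) or (horizontal distance between block_a and bay1 below 0.006 m and z of block_a in the frame of bay1 between -0.003 and 0.003 m) or (horizontal distance between block_a and bay2 below 0.006 m and z of block_a in the frame of bay2 between -0.003 and 0.003 m) or (horizontal distance between block_a and bay3 below 0.006 m and z of block_a in the frame of bay3 between -0.003 and 0.003 m)) and angle between the x axis of each of block_a, block_b, block_c, block_d and the x axis of heater, either way round below 0.1 rad and angle between each of block_a, block_b, block_c, block_d's own z axis and vertical below 0.05 rad and linear speed of each of block_a, block_b, block_c, block_d below 0.02 m/s and ((horizontal distance between block_b and bay0 below 0.006 m and z of block_b in the frame of bay0 between -0.003 and 0.003 m) or (horizontal distance between block_b and bay1 below 0.006 m and z of block_b in the frame of bay1 between -0.003 and 0.003 m) or (horizontal distance between block_b and bay2 below 0.006 m and z of block_b in the frame of bay2 between -0.003 and 0.003 m) or (horizontal distance between block_b and bay3 below 0.006 m and z of block_b in the frame of bay3 between -0.003 and 0.003 m)) and ((horizontal distance between block_c and bay0 below 0.006 m and z of block_c in the frame of bay0 between -0.003 and 0.003 m) or (horizontal distance between block_c and bay1 below 0.006 m and z of block_c in the frame of bay1 between -0.003 and 0.003 m) or (horizontal distance between block_c and bay2 below 0.006 m and z of block_c in the frame of bay2 between -0.003 and 0.003 m) or (horizontal distance between block_c and bay3 below 0.006 m and z of block_c in the frame of bay3 between -0.003 and 0.003 m)) and ((horizontal distance between block_d and bay0 below 0.006 m and z of block_d in the frame of bay0 between -0.003 and 0.003 m) or (horizontal distance between block_d and bay1 below 0.006 m and z of block_d in the frame of bay1 between -0.003 and 0.003 m) or (horizontal distance between block_d and bay2 below 0.006 m and z of block_d in the frame of bay2 between -0.003 and 0.003 m) or (horizontal distance between block_d and bay3 below 0.006 m and z of block_d in the frame of bay3 between -0.003 and 0.003 m)) and value of joint lid above 1.4 rad), for 0.3 s.
4. the lid is down and latched (value of joint lid below 0.03 rad and value of joint release below 0.06 rad), for 0.2 s.
At the end, for the whole second after the job is handed in: every block present is fully home in a bay (6 mm of its centre, 3 mm of its floor, square within 0.1 rad, upright within 0.05, at rest); the lid is shut (below 0.03 rad) and the button back up (below 0.06 rad); the bystanders are at rest (all of step 4 and ((horizontal distance between block_a and bay0 below 0.006 m and z of block_a in the frame of bay0 between -0.003 and 0.003 m) or (horizontal distance between block_a and bay1 below 0.006 m and z of block_a in the frame of bay1 between -0.003 and 0.003 m) or (horizontal distance between block_a and bay2 below 0.006 m and z of block_a in the frame of bay2 between -0.003 and 0.003 m) or (horizontal distance between block_a and bay3 below 0.006 m and z of block_a in the frame of bay3 between -0.003 and 0.003 m)) and angle between the x axis of each of block_a, block_b, block_c, block_d and the x axis of heater, either way round below 0.1 rad and angle between each of block_a, block_b, block_c, block_d's own z axis and vertical below 0.05 rad and linear speed of each of block_a, block_b, block_c, block_d, jar_white, jar_gold, tube_rack, marker, beaker, tip_box below 0.02 m/s and ((horizontal distance between block_b and bay0 below 0.006 m and z of block_b in the frame of bay0 between -0.003 and 0.003 m) or (horizontal distance between block_b and bay1 below 0.006 m and z of block_b in the frame of bay1 between -0.003 and 0.003 m) or (horizontal distance between block_b and bay2 below 0.006 m and z of block_b in the frame of bay2 between -0.003 and 0.003 m) or (horizontal distance between block_b and bay3 below 0.006 m and z of block_b in the frame of bay3 between -0.003 and 0.003 m)) and ((horizontal distance between block_c and bay0 below 0.006 m and z of block_c in the frame of bay0 between -0.003 and 0.003 m) or (horizontal distance between block_c and bay1 below 0.006 m and z of block_c in the frame of bay1 between -0.003 and 0.003 m) or (horizontal distance between block_c and bay2 below 0.006 m and z of block_c in the frame of bay2 between -0.003 and 0.003 m) or (horizontal distance between block_c and bay3 below 0.006 m and z of block_c in the frame of bay3 between -0.003 and 0.003 m)) and ((horizontal distance between block_d and bay0 below 0.006 m and z of block_d in the frame of bay0 between -0.003 and 0.003 m) or (horizontal distance between block_d and bay1 below 0.006 m and z of block_d in the frame of bay1 between -0.003 and 0.003 m) or (horizontal distance between block_d and bay2 below 0.006 m and z of block_d in the frame of bay2 between -0.003 and 0.003 m) or (horizontal distance between block_d and bay3 below 0.006 m and z of block_d in the frame of bay3 between -0.003 and 0.003 m))); the robot touches nothing.
It fails at once if a bystander is moved by more than 5 cm or tipped over (distance of any of jar_white, jar_gold, tube_rack, marker, beaker, tip_box from where it was at the start of the episode above 0.05 m or angle between any of jar_white, jar_gold, tube_rack, beaker, tip_box's own z axis and vertical above 0.6 rad).
It fails at once if the lid is let drop (falls faster than 2.6 rad/s while still more than 0.15 rad open) (value of joint lid above 0.15 rad and velocity of joint lid below -2.6 rad/s).
Of block_a, block_b, block_c, block_d only 3 to 4 are there at a start; the rules pass over those that are not, and their reading is None.
At some moment in a run one of block_a, block_b, block_c, block_d may be knocked a few centimetres aside while the robot is not near it.
It also fails if it takes over 210 s, if anything falls off the work surface, if the arm or the gripper's body presses on something with over 40 N, if the wrist force passes 120 N, or if a joint passes its speed limit or range.

## Working session

There is one attempt and no reset: what is moved stays moved. The work goes in short steps, Python scripts to look and compute and a tool call to move; the robot and the scene stay as the last step left them, time stands still between calls to the robot, and variables do not carry over. Pictures are saved under pics/ and viewed, at most 14 in all, crops included, and the job is handed in when it is done.

Besides the shell and the picture viewer there is one more tool, called after "Emit:" by a JSON object that holds its "method" and its "body", one argument or row to a line. step_arm: Moves the arm, as the interface text tells. Its arguments: {"type":"object","properties":{"commands":{"type":"array"},"gripper":{"type":"number"},"force":{"type":"number"}},"required":["commands"]}

```bash
ls; mkdir -p pics; python3 - <<'E'
from bench import ctrl
import cv2,numpy as np
s=ctrl.get_state();print(s)
for n in("scene","top","wrist"):
    im=ctrl.get_image(n);cv2.imwrite(f"pics/{n}0.png",im[:,:,::-1])
    m=ctrl.camera_model(n);print(n,{k:np.round(v,4).tolist() for k,v in m.items()})
E
```

```text
pics
{'time': 0.0, 'joint_positions': array([ 1.26711459,  0.32182695, -0.07007777,  1.45166801,  0.02261603,
        1.37076574, -0.05689223]), 'qd': array([ 0.00134098,  0.00190972, -0.00014342, -0.00018175,  0.00081156,
        0.0004992 ,  0.0019618 ]), 'joint_torque': array([-4.50955504e-04, -4.91294968e+01, -4.04618857e-01, -3.12530065e+01,
       -6.41140994e-02,  4.37477406e-02,  2.22870767e-04]), 'position': array([ 0.20288363, -0.61698543,  0.23546236]), 'tool_rot': array([-3.10019765e+00, -4.96836083e-01,  6.43429827e-04]), 'ft_force': array([-0.60887094, -0.02623817,  0.17250797]), 'torque': array([-0.01805759, -0.01545987,  0.0038598 ]), 'grip_force': 0.0, 'grip_width': 1.003682143824113}
scene {'fx': 370.6197, 'fy': 370.6197, 'cx': 316.9587, 'cy': 195.5198, 'R': [[-0.5485, 0.8361, -0.0123], [0.7043, 0.4541, -0.5456], [-0.4506, -0.3079, -0.8379]], 't': [0.3152, -0.3176, 1.5607]}
top {'fx': 461.1656, 'fy': 461.1656, 'cx': 312.5116, 'cy': 197.9216, 'R': [[-0.011, -0.9999, 0.0065], [-0.9942, 0.0102, -0.1066], [0.1065, -0.0076, -0.9943]], 't': [-0.0008, 0.5338, 1.3438]}
wrist {'fx': 356.2673, 'fy': 356.2673, 'cx': 319.5555, 'cy': 203.7748, 'T_tool_cam': [[0.0004, -0.9685, -0.2488, 0.069], [1.0, 0.0005, -0.0006, -0.0013], [0.0007, -0.2488, 0.9685, -0.1485], [0.0, 0.0, 0.0, 1.0]]}
```

View pics/top0.png

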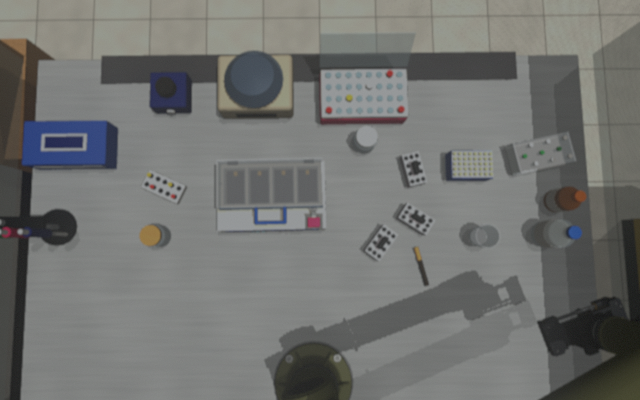

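View pics/scene0.png

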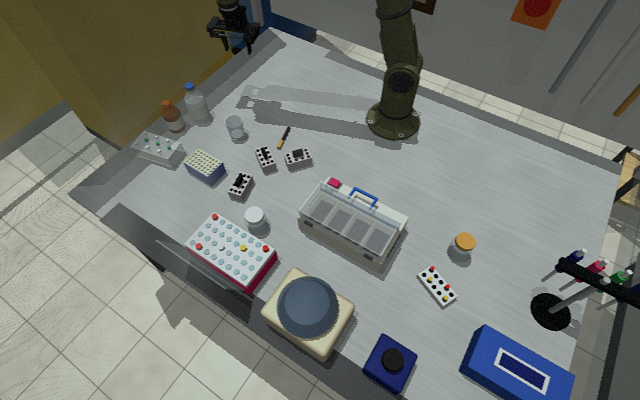

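Three blocks are visible in the top view, at about (413,168), (415,218) and (380,241). The heater is at about (270,195), the pink button at (314,222) and the bar at (270,215). I'll measure from enlarged crops.

```bash
cat > h.py <<'E'
from bench import ctrl
import cv2,numpy as np
from scipy.spatial.transform import Rotation as Ro
def cam(n,s=None):
    m=ctrl.camera_model(n);K=np.array([[m['fx'],0,m['cx']],[0,m['fy'],m['cy']],[0,0,1]])
    if n=='wrist':
        T=np.eye(4);T[:3,:3]=Ro.from_rotvec(s['tool_rot']).as_matrix();T[:3,3]=s['position']
        W=T@np.array(m['T_tool_cam']);R=W[:3,:3].T;t=-R@W[:3,3]
    else:R=np.array(m['R']);t=np.array(m['t'])
    return K,R,t
def ray(c,px,z):
    K,R,t=c;px=np.atleast_2d(px).astype(float)
    d=(np.linalg.inv(K)@np.c_[px,np.ones(len(px))].T).T@R;o=-R.T@t
    return o+d*((z-o[2])/d[:,2])[:,None]
def proj(c,X):
    K,R,t=c;q=(K@(R@np.atleast_2d(X).T+t[:,None])).T;return q[:,:2]/q[:,2:]
def tool(s=None):
    s=s or ctrl.get_state();return Ro.from_rotvec(s['tool_rot']).as_matrix(),s['position'],s
def delta(X,yaw=None,s=None):
    "tool-frame travel to world X; turn deg about tool z so tool y gets heading yaw (mod pi)"
    R,p,s=tool(s);d=R.T@(np.asarray(X)-p)
    x=np.degrees(np.arctan2(R[1,1],R[0,1]))
    print('travel',np.round(d,4),'tilt',np.round(Ro.from_matrix(R).apply([0,0,1]),3))
    if yaw is not None:
        a=(x-np.degrees(yaw)+90)%180-90;print('turn z',round(a,2),'other',round(a-180*np.sign(a),2),'q7',s['joint_positions'][6])
E
python3 - <<'E'
from h import *
c=cam('top');im=cv2.imread('pics/top0.png');hsv=cv2.cvtColor(im,cv2.COLOR_BGR2HSV)
def blobs(m,z,name,roi):
    x0,y0,x1,y1=roi;mm=np.zeros_like(m);mm[y0:y1,x0:x1]=m[y0:y1,x0:x1]
    for k in cv2.findContours(mm,cv2.RETR_EXTERNAL,cv2.CHAIN_APPROX_NONE)[0]:
        if cv2.contourArea(k)<12:continue
        r=cv2.minAreaRect(ray(c,k[:,0],z)[:,:2].astype(np.float32));print(name,cv2.contourArea(k),np.round(r[0],4),np.round(r[1],4),round(r[2],1))
roi=(200,140,340,240)
blobs(cv2.inRange(hsv,(150,80,60),(179,255,255)),.094,'pink',roi)
blobs(cv2.inRange(hsv,(100,100,50),(125,255,255)),.115,'blue',roi)
blobs(cv2.inRange(im,(0,0,0),(50,50,50)),.074,'tab',(350,140,450,270))
E
python3 - <<'E'
import cv2,numpy as np
im=cv2.imread('pics/top0.png')
a=cv2.resize(im[145:245,205:345],None,fx=5.5,fy=5.5,interpolation=3)
cv2.imwrite('pics/a.png',a)
cv2.imwrite('pics/b.png',cv2.resize(im[145:265,350:450],None,fx=5,fy=5,interpolation=3))
E
```

```text
pink 95.0 [ 0.4585 -0.0066] [0.0338 0.0282] 89.4
blue 68.0 [0.4777 0.1125] [0.0442 0.0833] 0.1
```

View pics/a.png

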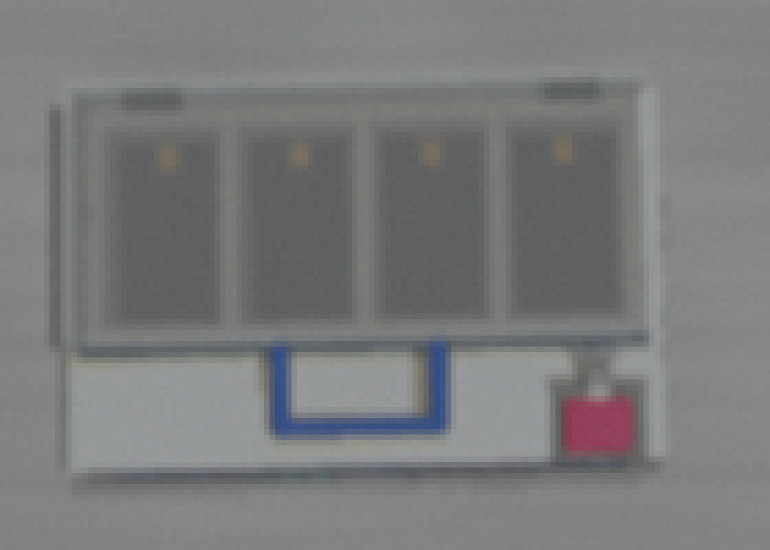

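View pics/b.png

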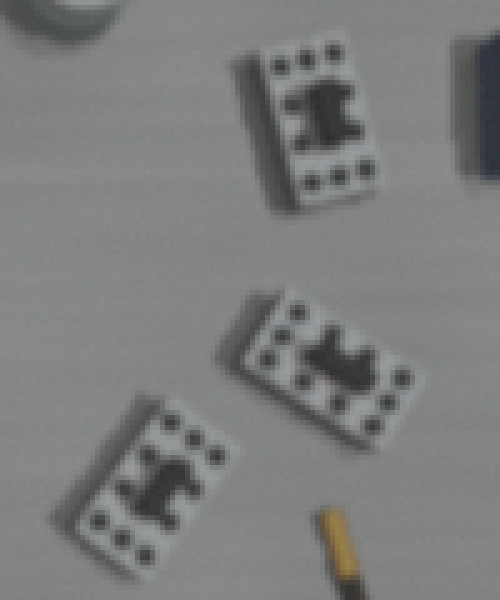

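The crops show the heater nearly square to the world, with four empty bays and brass stubs at the rear. Three blocks have black tabs and yaws of roughly 10°, -30° and +35°. I'll press the button with one open finger so the gripper body stays clear of the bar.

```bash
python3 -c "
from h import *
delta([.459,-.058,.235],np.pi/2);R,p,s=tool();print(R.round(3))"
```

```text
travel [ 0.418  -0.4511  0.0013] tilt [-0.001  0.001 -1.   ]
turn z 18.21 other -161.79 q7 -0.05689409005884525
[[ 0.95   0.313 -0.001]
 [ 0.313 -0.95   0.001]
 [-0.    -0.001 -1.   ]]
```

Emit:
{"method": "step_arm", "body": {
  "commands": [
    {"travel": [0.033,-0.036,0],"turn": [0,0,0]},
    {"travel": [0.066,-0.072,0],"turn": [0,0,0]},
    {"travel": [0.099,-0.108,0],"turn": [0,0,0]},
    {"travel": [0.132,-0.144,0],"turn": [0,0,0]},
    {"travel": [0.165,-0.18,0],"turn": [0,0,0]}
  ],
  "gripper": 1
}}

```text
time: 0.65
position: [0.3041, -0.3929, 0.2363]
tool_rot: [3.102, 0.497, -0.0]
ft_force: [1.5, -1.2, 0.3]
grip_width: 1.001
grip_force: 0.0
```

Emit:
{"method": "step_arm", "body": {
  "commands": [
    {"travel": [0.033,-0.036,0],"turn": [0,0,0]},
    {"travel": [0.066,-0.072,0],"turn": [0,0,0]},
    {"travel": [0.099,-0.108,0],"turn": [0,0,0]},
    {"travel": [0.132,-0.144,0],"turn": [0,0,0]},
    {"travel": [0.165,-0.18,0],"turn": [0,0,0]}
  ]
}}

```text
time: 1.15
position: [0.4044, -0.1705, 0.2365]
tool_rot: [3.101, 0.497, 0.0]
ft_force: [0.0, 0.9, 0.2]
grip_width: 1.002
grip_force: 0.0
```

Emit:
{"method": "step_arm", "body": {
  "commands": [
    {"travel": [0.03,-0.03,0],"turn": [0,0,6]},
    {"travel": [0.06,-0.06,0],"turn": [0,0,12]},
    {"travel": [0.088,-0.091,0],"turn": [0,0,18.2]},
    {"travel": [0.088,-0.091,0],"turn": [0,0,18.2]},
    {"travel": [0.088,-0.091,0],"turn": [0,0,18.2]}
  ]
}}

```text
time: 1.65
position: [0.4591, -0.0577, 0.2363]
tool_rot: [3.141, 0.006, -0.001]
ft_force: [-0.5, -0.3, -0.9]
grip_width: 1.003
grip_force: 0.0
```

```bash
python3 - <<'E'
from h import *
s=ctrl.get_state();print(s['time'],s['position']);im=ctrl.get_image('wrist')[:,:,::-1].copy();cv2.imwrite('pics/w1.png',im)
c=cam('wrist',s);hsv=cv2.cvtColor(im,cv2.COLOR_BGR2HSV)
for n,lo,hi,z in(('pink',(150,80,60),(179,255,255),.094),('blue',(100,100,50),(125,255,255),.115)):
    for k in cv2.findContours(cv2.inRange(hsv,lo,hi),0,1)[0]:
        if cv2.contourArea(k)<100:continue
        print(n,cv2.contourArea(k),k[:,0].mean(0));r=cv2.minAreaRect(ray(c,k[:,0],z)[:,:2].astype(np.float32));print(r)
delta([.459,-.058,.235],np.pi/2)
E
```

```text
1.65 [ 0.45914926 -0.05773896  0.23634409]
pink 1370.5 [259.07692308 192.37762238]
((0.46258074045181274, -0.00521993450820446), (0.029107697308063507, 0.03605404123663902), 0.22833165526390076)
blue 2547.5 [ 95.0917226  185.36912752]
((0.47746485471725464, 0.11764049530029297), (0.04607506841421127, 0.09289300441741943), 0.751388669013977)
travel [ 0.0002 -0.0011  0.0013] tilt [-0.001 -0.001 -1.   ]
turn z 0.05 other -179.95 q7 -1.4513627027864506
```

View pics/w1.png

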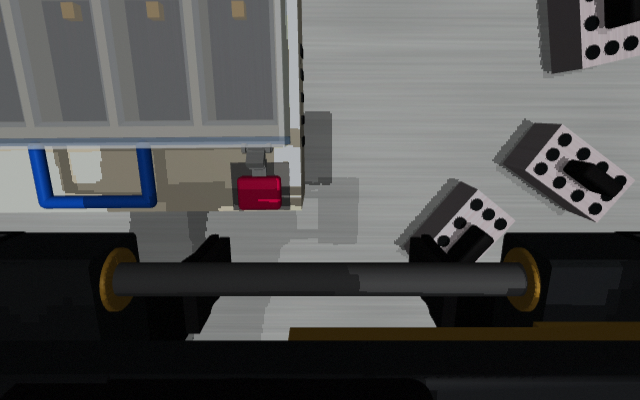

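The wrist view shows the pink button at (259,192), measured at 29x36 mm as expected, and the bar at (95,200). The left finger sits above the button, so I'll go down and press.

Emit:
{"method": "step_arm", "body": {
  "commands": [
    {"travel": [0,0.001,0.045],"turn": [0,0,0]},
    {"travel": [0,0.001,0.09],"turn": [0,0,0]},
    {"travel": [0,0.001,0.12],"turn": [0,0,0]},
    {"travel": [0,0.001,0.125],"turn": [0,0,0]},
    {"travel": [0,0.001,0.128],"turn": [0,0,0]}
  ]
}}

```text
time: 2.2
position: [0.4587, -0.0606, 0.1085]
tool_rot: [-3.142, 0.002, 0.002]
ft_force: [0.9, -0.9, 1.4]
grip_width: 1.004
grip_force: 0.0
```

Emit:
{"method": "step_arm", "body": {
  "commands": [
    {"travel": [0,0,0.002],"turn": [0,0,0]},
    {"travel": [0,0,0.004],"turn": [0,0,0]},
    {"travel": [0,0,0.006],"turn": [0,0,0]},
    {"travel": [0,0,0.008],"turn": [0,0,0]},
    {"travel": [0,0,0.008],"turn": [0,0,0]}
  ]
}}

```text
time: 2.7
position: [0.4577, -0.0601, 0.1011]
tool_rot: [3.14, 0.001, -0.006]
ft_force: [-7.8, -1.5, 6.4]
grip_width: 0.999
grip_force: 4.4
```

```bash
python3 - <<'E'
from h import *
im=ctrl.get_image('scene')[:,:,::-1].copy();cv2.imwrite('pics/s1.png',cv2.resize(im[150:280,270:440],None,fx=4,fy=4))
im=ctrl.get_image('top')[:,:,::-1].copy();cv2.imwrite('pics/t1.png',im)
E
```

```text
(no output)
```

View pics/s1.png

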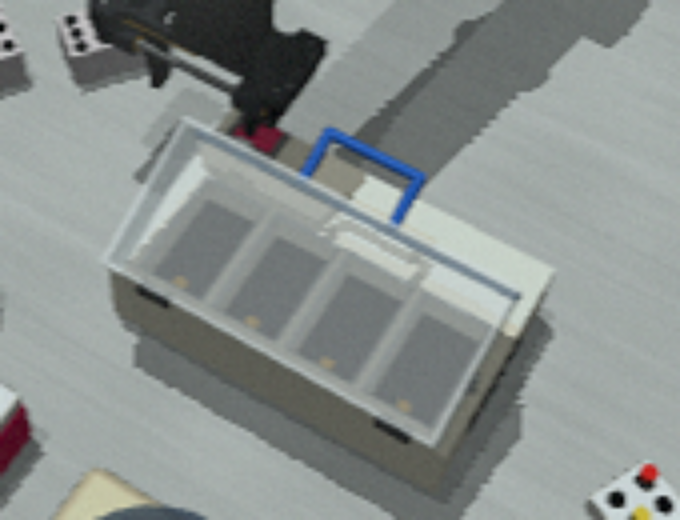

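The scene crop shows the lid popped up and partly open, with the finger on the button at (260,130). I'll retreat up and turn 90° so the fingers close along world x.

Emit:
{"method": "step_arm", "body": {
  "commands": [
    {"travel": [-0.01,0,-0.02],"turn": [0,0,0]},
    {"travel": [-0.02,0,-0.06],"turn": [0,0,0]},
    {"travel": [-0.02,0,-0.1],"turn": [0,0,0]},
    {"travel": [-0.02,0,-0.15],"turn": [0,0,0]},
    {"travel": [-0.02,0,-0.2],"turn": [0,0,0]}
  ]
}}

```text
time: 3.3
position: [0.4395, -0.0592, 0.3034]
tool_rot: [3.14, 0.001, 0.005]
ft_force: [1.4, -0.2, 0.6]
grip_width: 1.0
grip_force: 0.0
```

Emit:
{"method": "step_arm", "body": {
  "commands": [
    {"travel": [0.01,-0.03,0],"turn": [0,0,-8]},
    {"travel": [0.02,-0.06,0],"turn": [0,0,-16]},
    {"travel": [0.03,-0.09,0],"turn": [0,0,-24]},
    {"travel": [0.04,-0.12,0],"turn": [0,0,-32]},
    {"travel": [0.05,-0.15,0],"turn": [0,0,-40]}
  ]
}}

```text
time: 3.8
position: [0.4902, 0.0921, 0.3017]
tool_rot: [2.948, 1.082, 0.005]
ft_force: [-0.5, -0.0, -0.5]
grip_width: 0.997
grip_force: 0.0
```

Emit:
{"method": "step_arm", "body": {
  "commands": [
    {"travel": [0,0,0],"turn": [0,0,-8]},
    {"travel": [0,0,0],"turn": [0,0,-16]},
    {"travel": [0,0,0],"turn": [0,0,-24]},
    {"travel": [0,0,0],"turn": [0,0,-32]},
    {"travel": [0,0,0],"turn": [0,0,-40]}
  ],
  "gripper": 0.45
}}

```text
time: 4.3
position: [0.4899, 0.0909, 0.3014]
tool_rot: [2.399, 2.026, 0.003]
ft_force: [-0.4, 0.0, -0.3]
grip_width: 0.628
grip_force: 0.0
```

Emit:
{"method": "step_arm", "body": {
  "commands": [
    {"travel": [0,0,0],"turn": [0,0,-8]},
    {"travel": [0,0,0],"turn": [0,0,-10]},
    {"travel": [0,0,0],"turn": [0,0,-10]}
  ]
}}

```text
time: 4.6
position: [0.4899, 0.0909, 0.3014]
tool_rot: [2.22, 2.22, 0.003]
ft_force: [-0.8, -0.3, 0.8]
grip_width: 0.464
grip_force: 0.0
```

```bash
python3 - <<'E'
from h import *
import sys
s=ctrl.get_state();im=ctrl.get_image('wrist')[:,:,::-1].copy();cv2.imwrite('pics/w2.png',im);c=cam('wrist',s)
t=ctrl.get_image('top')[:,:,::-1].copy();cv2.imwrite('pics/t2.png',t)
for n,i,cc in(('w',im,c),('t',t,cam('top'))):
    m=cv2.inRange(cv2.cvtColor(i,cv2.COLOR_BGR2HSV),(100,100,50),(125,255,255))
    if n=='t':m[:150]=0;m[240:]=0;m[:,:210]=0;m[:,340:]=0
    for k in cv2.findContours(m,0,1)[0]:
        if cv2.contourArea(k)<40:continue
        X=ray(cc,k[:,0],.186);print(n,cv2.contourArea(k),X.min(0),X.max(0),cv2.boundingRect(k))
print(s['joint_positions'][6]);delta([.491,.115,.30],0.01)
E
```

```text
w 2524.0 [0.48528971 0.07149689 0.186     ] [0.53076747 0.16128209 0.186     ] (312, 111, 62, 120)
-0.22456985802488139
travel [0.0243 0.0014 0.0011] tilt [ 0.002 -0.    -1.   ]
turn z -0.62 other 179.38 q7 -0.22561916703291657
```

View pics/w2.png

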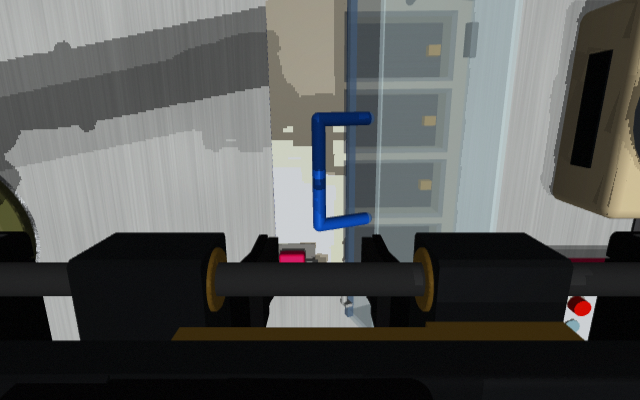

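Bar centre is at (0.490, 0.116, 0.186), pixels (319,175), which agrees with the prediction. I'll go down and grip it.

Emit:
{"method": "step_arm", "body": {
  "commands": [
    {"travel": [0.0255,0.001,0.0],"turn": [0,0,-0.6]},
    {"travel": [0.0255,0.001,0.04],"turn": [0,0,-0.6]},
    {"travel": [0.0255,0.001,0.08],"turn": [0,0,-0.6]},
    {"travel": [0.0255,0.001,0.11],"turn": [0,0,-0.6]},
    {"travel": [0.0255,0.001,0.121],"turn": [0,0,-0.6]}
  ],
  "gripper": 0.35
}}

```text
time: 5.2
position: [0.4885, 0.1157, 0.1769]
tool_rot: [-2.208, -2.231, 0.005]
ft_force: [0.2, -0.7, 0.2]
grip_width: 0.35
grip_force: 0.0
```

Emit:
{"method": "step_arm", "body": {
  "commands": [
    {"travel": [0,0,0],"turn": [0,0,0]},
    {"travel": [0,0,0],"turn": [0,0,0]},
    {"travel": [0,0,0],"turn": [0,0,0]},
    {"travel": [0,0,0],"turn": [0,0,0]},
    {"travel": [0,0,0],"turn": [0,0,0]}
  ],
  "gripper": 0.0,
  "force": 12
}}

```text
time: 5.7
position: [0.4892, 0.1164, 0.1808]
tool_rot: [-2.209, -2.233, 0.003]
ft_force: [-6.8, -0.2, 5.1]
grip_width: 0.112
grip_force: 12.0
```

```bash
python3 - <<'E'
from h import *
R,p,s=tool();print(p,s['grip_width'],R.round(3))
r=.1804
for th in np.r_[.43:1.66:.07,1.65]:
    a=th+.195;print(round(th,2),np.round([.1463-r*np.cos(a),r*np.sin(a)-.1056],4))
E
```

```text
[0.48916072 0.11636846 0.18079343] 0.11237615141047637 [[-0.011  1.    -0.002]
 [ 1.     0.011 -0.001]
 [-0.001 -0.002 -1.   ]]
0.43 [ 0. -0.]
0.5 [0.0077 0.0099]
0.57 [0.0162 0.0193]
0.64 [0.0252 0.0281]
0.71 [0.0349 0.0363]
0.78 [0.0451 0.0437]
0.85 [0.0558 0.0504]
0.92 [0.0669 0.0564]
0.99 [0.0784 0.0615]
1.06 [0.0903 0.0659]
1.13 [0.1024 0.0694]
1.2 [0.1147 0.072 ]
1.27 [0.1272 0.0738]
1.34 [0.1398 0.0747]
1.41 [0.1525 0.0747]
1.48 [0.1651 0.0738]
1.55 [0.1776 0.0721]
1.62 [0.1899 0.0694]
1.65 [0.1951 0.0681]
```

The bar is gripped at 9.8 mm. I'll swing it along the arc.

Emit:
{"method": "step_arm", "body": {
  "commands": [
    {"travel": [0,0.008,-0.01],"turn": [0,0,0]},
    {"travel": [0,0.016,-0.019],"turn": [0,0,0]},
    {"travel": [0,0.025,-0.028],"turn": [0,0,0]},
    {"travel": [0,0.035,-0.036],"turn": [0,0,0]},
    {"travel": [0,0.045,-0.044],"turn": [0,0,0]}
  ]
}}

```text
time: 6.2
position: [0.5347, 0.1168, 0.2256]
tool_rot: [2.209, 2.233, -0.002]
ft_force: [-2.3, -0.6, 3.0]
grip_width: 0.111
grip_force: 12.0
```

Emit:
{"method": "step_arm", "body": {
  "commands": [
    {"travel": [0,0.011,-0.0065],"turn": [0,0,0]},
    {"travel": [0,0.022,-0.0125],"turn": [0,0,0]},
    {"travel": [0,0.033,-0.0175],"turn": [0,0,0]},
    {"travel": [0,0.045,-0.022],"turn": [0,0,0]},
    {"travel": [0,0.057,-0.0255],"turn": [0,0,0]}
  ]
}}

```text
time: 6.7
position: [0.5931, 0.1173, 0.2508]
tool_rot: [2.209, 2.232, 0.002]
ft_force: [-0.5, -0.3, -0.4]
grip_width: 0.106
grip_force: 12.0
```

Emit:
{"method": "step_arm", "body": {
  "commands": [
    {"travel": [0,0.0125,-0.0025],"turn": [0,0,0]},
    {"travel": [0,0.025,-0.0045],"turn": [0,0,0]},
    {"travel": [0,0.0375,-0.0055],"turn": [0,0,0]},
    {"travel": [0,0.05,-0.0055],"turn": [0,0,0]},
    {"travel": [0,0.0625,-0.0045],"turn": [0,0,0]}
  ]
}}

```text
time: 7.2
position: [0.6558, 0.1178, 0.255]
tool_rot: [2.21, 2.232, 0.003]
ft_force: [-0.1, 0.4, -0.1]
grip_width: 0.109
grip_force: 12.0
```

Emit:
{"method": "step_arm", "body": {
  "commands": [
    {"travel": [0,0.0125,0.0017],"turn": [0,0,0]},
    {"travel": [0,0.022,0.0035],"turn": [0,0,0]},
    {"travel": [0,0.027,0.005],"turn": [0,0,0]},
    {"travel": [0,0.029,0.0055],"turn": [0,0,0]},
    {"travel": [0,0.029,0.0055],"turn": [0,0,0]}
  ]
}}

```text
time: 7.7
position: [0.6844, 0.118, 0.249]
tool_rot: [2.209, 2.232, 0.002]
ft_force: [2.2, -0.2, 3.9]
grip_width: 0.107
grip_force: 12.0
```

Emit:
{"method": "step_arm", "body": {
  "commands": [
    {"travel": [0,0,0],"turn": [0,0,0]},
    {"travel": [0,0,0],"turn": [0,0,0]},
    {"travel": [0,0,0],"turn": [0,0,0]},
    {"travel": [0,0,-0.02],"turn": [0,0,0]},
    {"travel": [0,0,-0.06],"turn": [0,0,0]}
  ],
  "gripper": 0.5
}}

```text
time: 8.2
position: [0.6817, 0.1171, 0.3044]
tool_rot: [-2.206, -2.231, 0.011]
ft_force: [0.3, -0.2, 0.9]
grip_width: 0.457
grip_force: 0.0
```

Emit:
{"method": "step_arm", "body": {
  "commands": [
    {"travel": [0,-0.01,-0.03],"turn": [0,0,0]},
    {"travel": [-0.04,-0.04,-0.05],"turn": [0,0,0]},
    {"travel": [-0.08,-0.07,-0.05],"turn": [0,0,0]},
    {"travel": [-0.12,-0.1,-0.05],"turn": [0,0,0]},
    {"travel": [-0.16,-0.12,-0.05],"turn": [0,0,0]}
  ]
}}

```text
time: 8.7
position: [0.5633, -0.0436, 0.3579]
tool_rot: [-2.208, -2.235, 0.002]
ft_force: [0.1, 0.3, 0.2]
grip_width: 0.496
grip_force: 0.0
```

```bash
python3 - <<'E'
from h import *
t=ctrl.get_image('top')[:,:,::-1].copy();cv2.imwrite('pics/t3.png',t)
cv2.imwrite('pics/t3c.png',cv2.resize(t[130:270,210:450],None,fx=3.2,fy=3.2,interpolation=3))
print(ctrl.get_state()['time'],ctrl.get_state()['position'])
E
```

```text
8.75 [ 0.56103399 -0.05480068  0.35799501]
```

View pics/t3c.png

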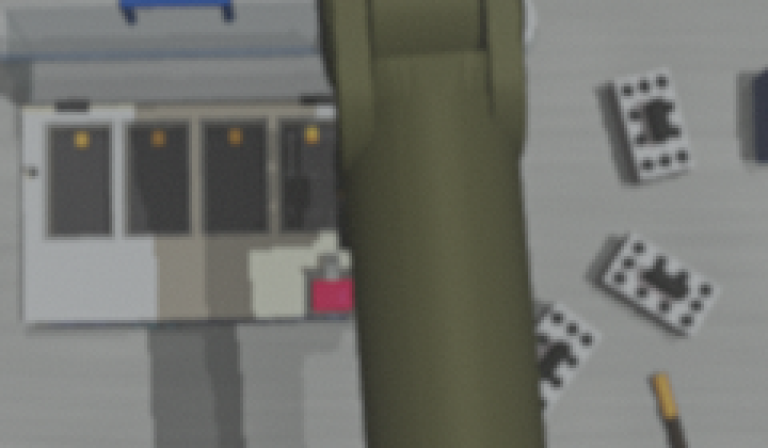

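The lid stands open (bar at the top of the crop), all bays are visible, and the blocks haven't moved. Next I'll measure the bays from the wrist camera.

```bash
python3 - <<'E'
from h import *
s=ctrl.get_state();im=ctrl.get_image('wrist')[:,:,::-1].copy();cv2.imwrite('pics/w3.png',im);c=cam('wrist',s)
hsv=cv2.cvtColor(im,cv2.COLOR_BGR2HSV)
for k in cv2.findContours(cv2.inRange(hsv,(8,80,60),(30,255,255)),0,1)[0]:
    if cv2.contourArea(k)<60:continue
    X=ray(c,k[:,0],.061);print('brass',cv2.contourArea(k),cv2.boundingRect(k),X.min(0)[:2].round(4),X.max(0)[:2].round(4))
# b/t top image too
t=cv2.imread('pics/t3.png');ht=cv2.cvtColor(t,cv2.COLOR_BGR2HSV);m=cv2.inRange(ht,(8,90,60),(30,255,255));m[:140]=0;m[220:]=0;m[:,:205]=0;m[:,320:]=0
for k in cv2.findContours(m,0,1)[0]:
    X=ray(cam('top'),k[:,0],.061);print('top',cv2.contourArea(k),X.mean(0).round(4))
E
```

```text
brass 214.0 (431, 251, 10, 60) [ 0.7096 -0.2561] [ 0.7274 -0.1675]
brass 213.0 (199, 251, 10, 60) [ 0.3932 -0.2565] [ 0.4108 -0.1676]
brass 251.0 (523, 209, 21, 18) [ 0.8251 -0.1323] [ 0.8521 -0.1091]
brass 89.0 (355, 108, 11, 10) [0.6035 0.0068] [0.6159 0.0173]
brass 98.5 (356, 45, 11, 11) [0.603  0.0768] [0.6149 0.0876]
top 7.0 [0.6063 0.1492 0.061 ]
top 11.0 [0.6058 0.2184 0.061 ]
top 12.0 [0.6067 0.0095 0.061 ]
top 9.0 [0.6062 0.0785 0.061 ]
```

View pics/w3.png

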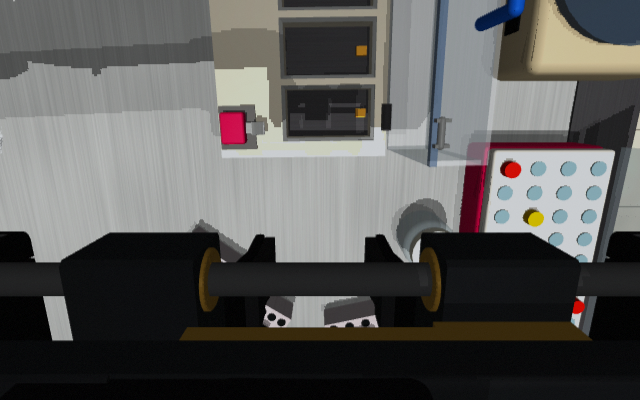

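Stub 0 is at pixel (360,113), giving (0.610, 0.012), and stub 1 is at (361,50). So bay 0 is at about (0.570, 0.0115), with a 70 mm pitch along y and yaw about 0.01. Now the coarse block positions.

```bash
cat >> h.py <<'E'
def whites(im,c,z=.044,lo=110,show=True):
    "white block tops -> centre, yaw of long axis"
    hsv=cv2.cvtColor(im,cv2.COLOR_BGR2HSV);m=cv2.inRange(hsv,(0,0,lo),(179,60,255));out=[]
    m=cv2.morphologyEx(m,cv2.MORPH_OPEN,np.ones((3,3)))
    for k in cv2.findContours(m,0,1)[0]:
        if cv2.contourArea(k)<60:continue
        (x,y),(a,b),_=r=cv2.minAreaRect(ray(c,k[:,0],z)[:,:2].astype(np.float32))
        if not(.08<max(a,b)<.115 and .04<min(a,b)<.07):continue
        B=cv2.boxPoints(r);e=[B[1]-B[0],B[2]-B[1]];e=max(e,key=np.linalg.norm)
        out.append((x,y,np.degrees(np.arctan2(e[1],e[0]))%180,a,b,k[:,0].mean(0)))
    return out
E
python3 - <<'E'
from h import *
c=cam('top');print(ray(c,[[414.7,168.1],[416.5,217.5],[380,241]],.055).round(3))
t=cv2.imread('pics/t3.png')
for lo in(140,160,180):
    for w in whites(t,c,lo=lo):
        if w[5][0]>340:print(lo,np.round(w[:5],4),w[5])
delta([.5,-.15,.30],np.pi/2)
E
```

```text
[[ 0.616 -0.308  0.055]
 [ 0.471 -0.308  0.055]
 [ 0.404 -0.2    0.055]]
160 [ 1.12140e+00 -2.64400e-01  8.95804e+01  1.05500e-01  4.54000e-02] [393.53684211   6.43157895]
travel [-0.0976 -0.0624  0.0586] tilt [-0.002 -0.006 -1.   ]
turn z 89.85 other -90.15 q7 -0.05512767583700198
```

Emit:
{"method": "step_arm", "body": {
  "commands": [
    {"travel": [-0.04,-0.012,0.005],"turn": [0,0,-8]},
    {"travel": [-0.08,-0.024,0.01],"turn": [0,0,-16]},
    {"travel": [-0.12,-0.036,0.015],"turn": [0,0,-24]},
    {"travel": [-0.16,-0.048,0.02],"turn": [0,0,-32]},
    {"travel": [-0.195,-0.06,0.028],"turn": [0,0,-40]}
  ]
}}

```text
time: 9.3
position: [0.5067, -0.2406, 0.3298]
tool_rot: [1.306, 2.857, -0.001]
ft_force: [1.3, -1.3, -0.7]
grip_width: 0.499
grip_force: 0.0
```

Emit:
{"method": "step_arm", "body": {
  "commands": [
    {"travel": [0,0,0],"turn": [0,0,-8]},
    {"travel": [0,0,0],"turn": [0,0,-16]},
    {"travel": [0,0,0],"turn": [0,0,-24]},
    {"travel": [0,0,0],"turn": [0,0,-32]},
    {"travel": [0,0,0],"turn": [0,0,-40]}
  ]
}}

```text
time: 9.8
position: [0.5074, -0.238, 0.3296]
tool_rot: [-0.247, -3.131, -0.001]
ft_force: [0.0, 0.1, 0.5]
grip_width: 0.498
grip_force: 0.0
```

Emit:
{"method": "step_arm", "body": {
  "commands": [
    {"travel": [0,0,0],"turn": [0,0,-8]},
    {"travel": [0,0,0],"turn": [0,0,-10.2]},
    {"travel": [0,0,0],"turn": [0,0,-10.2]},
    {"travel": [0,0,0],"turn": [0,0,-10.2]}
  ]
}}

```text
time: 10.2
position: [0.5075, -0.2383, 0.3298]
tool_rot: [0.021, -3.141, -0.0]
ft_force: [0.0, 0.4, 0.0]
grip_width: 0.496
grip_force: 0.0
```

```bash
python3 - <<'E'
from h import *
s=ctrl.get_state();im=ctrl.get_image('wrist')[:,:,::-1].copy();cv2.imwrite('pics/w4.png',im);c=cam('wrist',s)
for lo in(130,150,170,190):
    for w in whites(im,c,lo=lo):print(lo,np.round(w[:5],4),w[5])
print(s['time'],s['position'],s['joint_positions'][6])
E
```

```text
170 [ 7.04300e-01 -2.54300e-01  9.07546e+01  4.43000e-02  1.14500e-01] [305.02314815 312.14814815]
10.2 [ 0.50746415 -0.23833459  0.3298012 ] 1.884825306946025
```

View pics/w4.png

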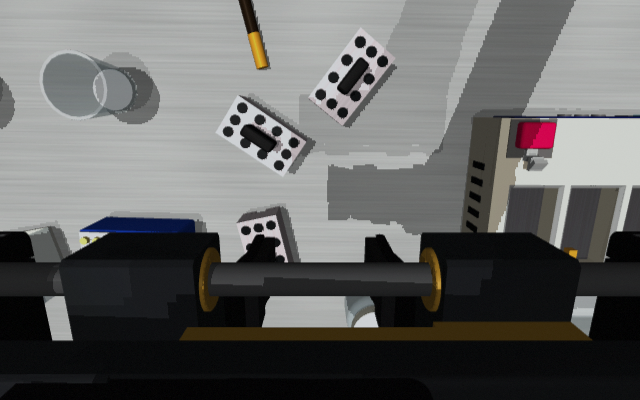

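The wrist view shows the blocks' tabs at (353,76), (258,138) and (265,240), and the beaker at (95,85), clear of them. I'll take poses from the dots on the block tops.

```bash
cat >> h.py <<'E'
def blocks(im,c,thr=60):
    m=cv2.inRange(im,(0,0,0),(thr,thr,thr));m[232:]=0
    _,_,st,ce=cv2.connectedComponentsWithStats(m);D=[]
    for a,p in zip(st,ce):
        if 20<a[4]<250 and max(a[2:4])<22:D.append(p)
    D=np.array(D);X=ray(c,D,.044)[:,:2]
    from scipy.cluster.hierarchy import fclusterdata
    L=fclusterdata(X,.034,criterion='distance')
    out=[]
    for l in set(L):
        P=X[L==l]
        if len(P)<8:continue
        (x,y),(a,b),_=r=cv2.minAreaRect(P.astype(np.float32));B=cv2.boxPoints(r);e=max([B[1]-B[0],B[2]-B[1]],key=np.linalg.norm)
        out.append((x,y,np.degrees(np.arctan2(e[1],e[0]))%180));print(len(P),'block',np.round([x,y,out[-1][2],a,b],4),D[L==l].mean(0).round())
    return out
E
python3 - <<'E'
from h import *
R,p,s=tool();im=cv2.imread('pics/w4.png');B=blocks(im,cam('wrist',s))
for b in B: delta([b[0],b[1],.2],np.radians(b[2]+90),s)
E
```

```text
10 block [ 4.015000e-01 -2.017000e-01  1.425764e+02  3.310000e-02  7.210000e-02] [351.  78.]
8 block [ 4.70100e-01 -3.07600e-01  5.66345e+01  7.23000e-02  3.30000e-02] [262. 134.]
travel [0.1054 0.0381 0.1299] tilt [-0.  0. -1.]
turn z 38.2 other -141.8 q7 1.8850863889590528
travel [ 0.0382 -0.0687  0.1298] tilt [-0.  0. -1.]
turn z -55.86 other 124.14 q7 1.8850863889590528
```

Emit:
{"method": "step_arm", "body": {
  "commands": [
    {"travel": [0.021,0.008,0.02],"turn": [0,0,8]},
    {"travel": [0.042,0.016,0.04],"turn": [0,0,16]},
    {"travel": [0.063,0.024,0.06],"turn": [0,0,24]},
    {"travel": [0.084,0.032,0.08],"turn": [0,0,32]},
    {"travel": [0.105,0.038,0.11],"turn": [0,0,38.2]}
  ],
  "gripper": 0.4
}}

```text
time: 10.75
position: [0.4019, -0.202, 0.2203]
tool_rot: [1.014, 2.971, -0.002]
ft_force: [-0.3, -0.6, 0.1]
grip_width: 0.399
grip_force: 0.0
```

Emit:
{"method": "step_arm", "body": {
  "commands": [
    {"travel": [0,0,0.04],"turn": [0,0,0]},
    {"travel": [0,0,0.08],"turn": [0,0,0]},
    {"travel": [0,0,0.12],"turn": [0,0,0]},
    {"travel": [0,0,0.15],"turn": [0,0,0]},
    {"travel": [0,0,0.156],"turn": [0,0,0]}
  ]
}}

```text
time: 11.25
position: [0.3995, -0.2006, 0.061]
tool_rot: [-1.005, -2.97, -0.004]
ft_force: [-0.6, 0.2, -0.6]
grip_width: 0.399
grip_force: 0.0
```

Emit:
{"method": "step_arm", "body": {
  "commands": [
    {"travel": [0,0,0],"turn": [0,0,0]},
    {"travel": [0,0,0],"turn": [0,0,0]},
    {"travel": [0,0,0],"turn": [0,0,0]},
    {"travel": [0,0,0],"turn": [0,0,0]},
    {"travel": [0,0,0],"turn": [0,0,0]}
  ],
  "gripper": 0,
  "force": 25
}}

```text
time: 11.75
position: [0.4026, -0.2034, 0.0654]
tool_rot: [1.007, 2.974, -0.003]
ft_force: [-1.4, -1.7, 5.4]
grip_width: 0.158
grip_force: 25.0
```

Emit:
{"method": "step_arm", "body": {
  "commands": [
    {"travel": [0,0,-0.03],"turn": [0,0,0]},
    {"travel": [0,0,-0.07],"turn": [0,0,0]},
    {"travel": [0,0,-0.11],"turn": [0,0,0]},
    {"travel": [0,0,-0.13],"turn": [0,0,0]},
    {"travel": [0,0,-0.13],"turn": [0,0,0]}
  ]
}}

```text
time: 12.25
position: [0.4036, -0.2029, 0.1966]
tool_rot: [1.005, 2.971, -0.004]
ft_force: [0.6, -0.8, -3.5]
grip_width: 0.159
grip_force: 25.0
```

```bash
python3 - <<'E'
from h import *
s=ctrl.get_state();im=ctrl.get_image('wrist')[:,:,::-1].copy();cv2.imwrite('pics/w5.png',im);blocks(im,cam('wrist',s))
delta([.570,.0115,.195],np.pi/2+.01)
E
```

```text
travel [-0.0034  0.2717 -0.0007] tilt [ 0.001 -0.002 -1.   ]
turn z -37.97 other 142.03 q7 1.3840176440973568
```

View pics/w5.png

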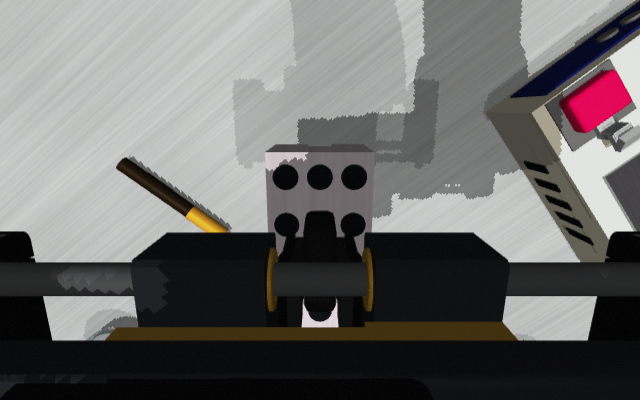

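The block is held square: its end dots are at (285,177), (320,177) and (354,177). I'll measure its offset along the tool.

```bash
cat >> h.py <<'E'
def held(im,s,h=.0214):
    "offset of held block centre in the tool frame from its 3 end dots (36 mm out)"
    m=cv2.inRange(im,(0,0,0),(60,60,60));m[200:]=0;m[:,:260]=0;m[:,380:]=0
    _,_,st,ce=cv2.connectedComponentsWithStats(m);D=np.array([p for a,p in zip(st,ce) if 80<a[4]<1500 and p[1]>140])
    R,p,_=tool(s);X=(ray(cam('wrist',s),D,p[2]-h)-p)@R;print(len(D),X.round(4),'centre x',X[:,0].mean()-.036,'y',X[:,1].mean())
E
python3 - <<'E'
from h import *
held(cv2.imread('pics/w5.png'),ctrl.get_state())
E
```

```text
3 [[ 0.038  -0.0148  0.0213]
 [ 0.038   0.0018  0.0213]
 [ 0.038   0.0183  0.0213]] centre x 0.0019813403393160248 y 0.0017924101283009596
```

Emit:
{"method": "step_arm", "body": {
  "commands": [
    {"travel": [0,0.04,-0.005],"turn": [0,0,0]},
    {"travel": [0,0.08,-0.005],"turn": [0,0,-8]},
    {"travel": [0,0.12,-0.005],"turn": [0,0,-16]},
    {"travel": [-0.002,0.16,-0.005],"turn": [0,0,-24]},
    {"travel": [-0.003,0.205,-0.005],"turn": [0,0,-32]}
  ]
}}

```text
time: 12.8
position: [0.5279, -0.0406, 0.1965]
tool_rot: [-0.141, -3.135, 0.0]
ft_force: [0.8, -1.3, -3.9]
grip_width: 0.156
grip_force: 25.0
```

```bash
python3 -c "
from h import *
delta([.5705,.0115,.150],np.pi/2+.01)"
```

```text
travel [-0.0379  0.0558  0.0463] tilt [-0.004 -0.    -1.   ]
turn z -5.72 other 174.28 q7 1.3723419319546948
```

Emit:
{"method": "step_arm", "body": {
  "commands": [
    {"travel": [0,0,0],"turn": [0,0,0]},
    {"travel": [0,0,0],"turn": [0,0,0]}
  ]
}}

```text
time: 13.0
position: [0.5276, -0.0393, 0.1964]
tool_rot: [-0.142, -3.134, -0.004]
ft_force: [-0.6, 0.1, -3.9]
grip_width: 0.163
grip_force: 25.0
```

```bash
python3 -c "
from h import *
delta([.5705,.0115,.150],np.pi/2+.01)"
```

```text
travel [-0.0384  0.0543  0.0463] tilt [-0.004  0.003 -1.   ]
turn z -5.78 other 174.22 q7 1.3718133780236417
```

Emit:
{"method": "step_arm", "body": {
  "commands": [
    {"travel": [-0.02,0.027,0],"turn": [0,0,-3]},
    {"travel": [-0.0385,0.054,0],"turn": [0,0,-5.8]},
    {"travel": [-0.0385,0.054,0.025],"turn": [0,0,-5.8]},
    {"travel": [-0.0385,0.054,0.042],"turn": [0,0,-5.8]},
    {"travel": [-0.0385,0.054,0.042],"turn": [0,0,-5.8]}
  ]
}}

```text
time: 13.5
position: [0.5688, 0.0065, 0.1529]
tool_rot: [0.007, -3.133, 0.002]
ft_force: [-1.3, 0.0, -3.6]
grip_width: 0.157
grip_force: 25.0
```

Emit:
{"method": "step_arm", "body": {
  "commands": [
    {"travel": [0,0,0.008],"turn": [0,0,0]},
    {"travel": [0,0,0.014],"turn": [0,0,0]},
    {"travel": [0,0,0.02],"turn": [0,0,0]},
    {"travel": [0,0,0.025],"turn": [0,0,0]},
    {"travel": [0,0,0.025],"turn": [0,0,0]}
  ]
}}

```text
time: 14.0
position: [0.5695, 0.0086, 0.1338]
tool_rot: [0.01, -3.135, 0.005]
ft_force: [-13.4, -1.0, 13.3]
grip_width: 0.158
grip_force: 25.0
```

Emit:
{"method": "step_arm", "body": {
  "commands": [
    {"travel": [0.0015,0.001,-0.003],"turn": [0,0,0]},
    {"travel": [0.0025,0.002,-0.003],"turn": [0,0,0]},
    {"travel": [0.0025,0.002,-0.003],"turn": [0,0,0]}
  ]
}}

```text
time: 14.3
position: [0.5699, 0.0109, 0.1352]
tool_rot: [-0.011, 3.141, -0.0]
ft_force: [-0.6, -0.9, -4.1]
grip_width: 0.16
grip_force: 25.0
```

Emit:
{"method": "step_arm", "body": {
  "commands": [
    {"travel": [0,0,0.004],"turn": [0,0,0]},
    {"travel": [0,0,0.008],"turn": [0,0,0]},
    {"travel": [0,0,0.011],"turn": [0,0,0]},
    {"travel": [0,0,0.011],"turn": [0,0,0]}
  ]
}}

```text
time: 14.7
position: [0.5659, 0.0108, 0.1248]
tool_rot: [0.011, -3.132, 0.004]
ft_force: [-15.4, -2.1, 14.3]
grip_width: 0.159
grip_force: 25.0
```

```bash
python3 -c "
from h import *
R,p,s=tool();print(p,s['ft_force'],s['torque'],R[:,2])"
```

```text
[0.56594138 0.01084932 0.12479202] [-15.37244045  -2.05233061  14.26529955] [-0.1404004   3.22160056 -0.03458175] [-0.00928797 -0.00253194 -0.99995366]
```

It stopped about 11 mm high in bay 0, with upward force at the stub end. This block needs turning round, so I'll lift, back off and turn 180°.

Emit:
{"method": "step_arm", "body": {
  "commands": [
    {"travel": [0,0,-0.02],"turn": [0,0,0]},
    {"travel": [0,0,-0.05],"turn": [0,0,0]},
    {"travel": [0.01,0,-0.08],"turn": [0,0,0]},
    {"travel": [0.025,0,-0.08],"turn": [0,0,8]},
    {"travel": [0.04,0,-0.08],"turn": [0,0,16]}
  ]
}}

```text
time: 15.2
position: [0.5301, 0.0109, 0.2047]
tool_rot: [0.434, 3.109, 0.001]
ft_force: [-0.4, -0.1, -4.5]
grip_width: 0.158
grip_force: 25.0
```

Emit:
{"method": "step_arm", "body": {
  "commands": [
    {"travel": [0,0,0],"turn": [0,0,8]},
    {"travel": [0,0,0],"turn": [0,0,16]},
    {"travel": [0,0,0],"turn": [0,0,24]},
    {"travel": [0,0,0],"turn": [0,0,32]},
    {"travel": [0,0,0],"turn": [0,0,40]}
  ]
}}

```text
time: 15.7
position: [0.5297, 0.0106, 0.2037]
tool_rot: [1.473, 2.775, -0.0]
ft_force: [0.3, -0.3, -4.3]
grip_width: 0.157
grip_force: 25.0
```

Emit:
{"method": "step_arm", "body": {
  "commands": [
    {"travel": [0,0,0],"turn": [0,0,8]},
    {"travel": [0,0,0],"turn": [0,0,16]},
    {"travel": [0,0,0],"turn": [0,0,24]},
    {"travel": [0,0,0],"turn": [0,0,32]},
    {"travel": [0,0,0],"turn": [0,0,40]}
  ]
}}

```text
time: 16.2
position: [0.5297, 0.0107, 0.2036]
tool_rot: [2.333, 2.104, 0.0]
ft_force: [-0.4, 0.3, -4.1]
grip_width: 0.164
grip_force: 25.0
```

Emit:
{"method": "step_arm", "body": {
  "commands": [
    {"travel": [0,0,0],"turn": [0,0,8]},
    {"travel": [0,0,0],"turn": [0,0,16]},
    {"travel": [0,0,0],"turn": [0,0,24]},
    {"travel": [0,0,0],"turn": [0,0,32]},
    {"travel": [0,0,0],"turn": [0,0,40]}
  ]
}}

```text
time: 16.7
position: [0.5298, 0.0107, 0.2036]
tool_rot: [2.912, 1.179, 0.0]
ft_force: [0.3, -0.4, -3.9]
grip_width: 0.16
grip_force: 25.0
```

Emit:
{"method": "step_arm", "body": {
  "commands": [
    {"travel": [0,0,0],"turn": [0,0,8]},
    {"travel": [0,0,0],"turn": [0,0,16]},
    {"travel": [0,0,0],"turn": [0,0,24]},
    {"travel": [0,0,0],"turn": [0,0,32]},
    {"travel": [0,0,0],"turn": [0,0,40]}
  ]
}}

```text
time: 17.2
position: [0.5298, 0.0107, 0.2036]
tool_rot: [3.14, 0.112, -0.0]
ft_force: [0.2, 0.6, -2.9]
grip_width: 0.158
grip_force: 25.0
```

Emit:
{"method": "step_arm", "body": {
  "commands": [
    {"travel": [0,0,0],"turn": [0,0,4]},
    {"travel": [0,0,0],"turn": [0,0,4]},
    {"travel": [0,0,0],"turn": [0,0,4]}
  ]
}}

```text
time: 17.5
position: [0.5297, 0.0107, 0.2037]
tool_rot: [3.142, 0.015, -0.0]
ft_force: [0.5, -0.5, -3.6]
grip_width: 0.155
grip_force: 25.0
```

```bash
python3 - <<'E'
from h import *
s=ctrl.get_state();im=ctrl.get_image('wrist')[:,:,::-1].copy();cv2.imwrite('pics/w6.png',im);held(im,s)
hsv=cv2.cvtColor(im,cv2.COLOR_BGR2HSV);c=cam('wrist',s)
for k in cv2.findContours(cv2.inRange(hsv,(8,80,60),(30,255,255)),0,1)[0]:
    if cv2.contourArea(k)<60:continue
    X=ray(c,k[:,0],.061);print('brass',cv2.contourArea(k),cv2.boundingRect(k),X.min(0)[:2].round(4),X.max(0)[:2].round(4))
delta([.5685,.0115,.150],np.pi/2+.01)
E
```

```text
4 [[ 0.0506 -0.0287  0.0214]
 [ 0.0395 -0.0176  0.0214]
 [ 0.0396 -0.0017  0.0214]
 [ 0.0395  0.014   0.0214]] centre x 0.00628929783173638 y -0.008494817282360147
brass 5280.0 (106, 322, 411, 18) [ 0.3906 -0.1725] [0.4123 0.2111]
brass 275.5 (362, 248, 12, 63) [ 0.4234 -0.0366] [ 0.4839 -0.0252]
brass 303.0 (267, 248, 11, 63) [0.4225 0.0493] [0.483  0.0593]
brass 192.0 (315, 89, 13, 17) [0.6036 0.0074] [0.6157 0.0169]
brass 240.5 (225, 89, 17, 17) [0.6029 0.0749] [0.6151 0.0874]
brass 277.0 (135, 89, 21, 17) [0.6023 0.1428] [0.6144 0.1575]
brass 337.0 (45, 89, 25, 18) [0.6009 0.2103] [0.6137 0.2277]
travel [ 0.0388 -0.0005  0.0538] tilt [-0.  0. -1.]
turn z -0.06 other 179.94 q7 -1.7049984458255016
```

View pics/w6.png

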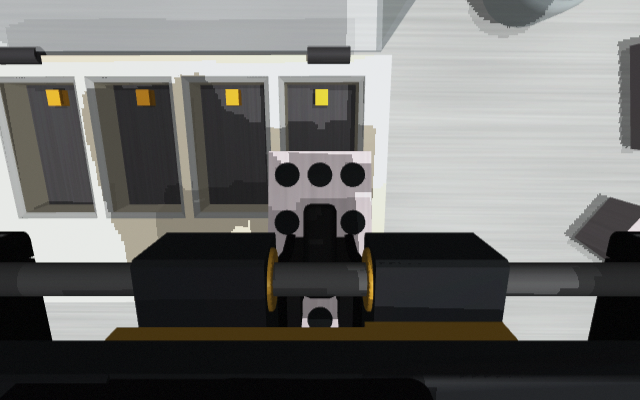

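The stubs are visible at (321,97), (232,97), (144,97) and (54,98). The held block appears pitched in the grip (end-dot spacing 65 px, against 69 before). I'll fit the pitch from the dots.

```bash
cat >> h.py <<'E'
SX=.0120
def dots(im):
    m=cv2.inRange(im,(0,0,0),(60,60,60));m[232:]=0;m[:,:262]=0;m[:,378:]=0
    g=cv2.cvtColor(im,cv2.COLOR_BGR2GRAY)
    cs=cv2.HoughCircles(g[130:250,255:385],cv2.HOUGH_GRADIENT,1,14,param1=120,param2=9,minRadius=9,maxRadius=16)
    return cs[0]+[255,130,0] if cs is not None else []
def fit(D,ids,T,fix=None,K=None):
    "ids: block xy of each dot; fit x0,y0,h,pitch(about tool y),yaw"
    from scipy.optimize import least_squares
    m=ctrl.camera_model('wrist');K=np.array([[m['fx'],0,m['cx']],[0,m['fy'],m['cy']],[0,0,1]]);T=np.linalg.inv(np.array(m['T_tool_cam']))
    def f(q):
        P=np.c_[ids,np.zeros(len(ids))]@Ro.from_euler('yz',[q[3],q[4]]).as_matrix().T+[q[0],q[1],q[2]]
        C=P@T[:3,:3].T+T[:3,3];u=C@K.T;return (u[:,:2]/u[:,2:]-D)
    r=least_squares(lambda q:np.r_[f(q).ravel(),(q[3]*20 if fix else 0)],[0,0,.021,0,0]);print('x,y,h mm',(r.x[:3]*1000).round(1),'pitch,yaw deg',np.degrees(r.x[3:]).round(2),'cost',round(r.cost,2));return r
E
python3 - <<'E'
from h import *
for n in('w5','w6'):
    print(n,dots(cv2.imread(f'pics/{n}.png')).round(1).tolist())
E
```

```text
w5 [[285.5, 176.5, 12.5], [319.5, 177.5, 12.2], [285.5, 224.5, 11.8], [353.5, 176.5, 13.2], [353.5, 224.5, 11.8], [277.5, 159.5, 14.1]]
w6 [[352.5, 174.5, 12.5], [286.5, 174.5, 12.7], [286.5, 222.5, 12.8], [352.5, 222.5, 11.8], [319.5, 173.5, 11.8], [325.5, 213.5, 10.6]]
```

```bash
python3 - <<'E'
from h import *
a,b=.0361,.0165
w5=np.array([[285.5,177],[319.5,177],[353.5,177],[285.5,224.5],[353.5,224.5]]);w6=np.array([[286.7,174.5],[319.6,174.2],[352.5,174.5],[286.5,222.5],[352.5,222.5]])
for sx in(.008,.010,.012,.014):
    ids=np.array([[a,-b],[a,0],[a,b],[sx,-b],[sx,b]]);print(sx)
    fit(w5,ids,None,True);fit(w6,ids,None)
    fit(w5,ids,None)
E
```

```text
0.008
x,y,h mm [ 2.8 -1.8 30.7] pitch,yaw deg [10.32 -0.02] cost 18.22
x,y,h mm [ 4.6 -1.8 32.4] pitch,yaw deg [15.77  0.03] cost 3.8
x,y,h mm [ 5.2 -1.8 28.2] pitch,yaw deg [19.42 -0.02] cost 4.8
0.01
x,y,h mm [ 2.3 -1.8 25.9] pitch,yaw deg [ 4.77 -0.02] cost 6.81
x,y,h mm [ 3.2 -1.8 28.9] pitch,yaw deg [6.95 0.02] cost 1.89
x,y,h mm [ 3.7 -1.8 25.4] pitch,yaw deg [12.3  -0.02] cost 2.77
0.012
x,y,h mm [ 2.4 -1.8 20.2] pitch,yaw deg [ 0.07 -0.03] cost 0.86
x,y,h mm [ 3.6 -1.8 18.4] pitch,yaw deg [-15.71   0.02] cost 0.03
x,y,h mm [ 2.4 -1.8 20.3] pitch,yaw deg [ 0.31 -0.03] cost 0.85
0.014
x,y,h mm [ 2.7 -1.8 14.5] pitch,yaw deg [-3.26 -0.03] cost 4.02
x,y,h mm [ 3.8 -1.7 13.7] pitch,yaw deg [-1.379e+01  1.000e-02] cost 6.17
x,y,h mm [ 3.3 -1.8 10.7] pitch,yaw deg [-14.03  -0.03] cost 1.5
```

Emit:
{"method": "step_arm", "body": {
  "commands": [
    {"travel": [0.02,0.0003,0],"turn": [0,4,0]},
    {"travel": [0.0385,0.0003,0],"turn": [0,8,0]},
    {"travel": [0.0385,0.0003,0.025],"turn": [0,8,0]},
    {"travel": [0.0385,0.0003,0.05],"turn": [0,8,0]},
    {"travel": [0.0385,0.0003,0.05],"turn": [0,8,0]}
  ]
}}

```text
time: 18.05
position: [0.5649, 0.0103, 0.1502]
tool_rot: [-3.134, -0.013, -0.206]
ft_force: [-0.7, -0.2, -4.6]
grip_width: 0.162
grip_force: 25.0
```

```bash
python3 - <<'E'
from h import *
s=ctrl.get_state();im=ctrl.get_image('scene')[:,:,::-1].copy();cv2.imwrite('pics/s2.png',cv2.resize(im[130:280,260:440],None,fx=4,fy=4,interpolation=3));print(s['position'],s['ft_force'])
E
```

```text
[0.56494373 0.01028501 0.15019772] [-0.69590245 -0.15595667 -4.60150103]
```

View pics/s2.png

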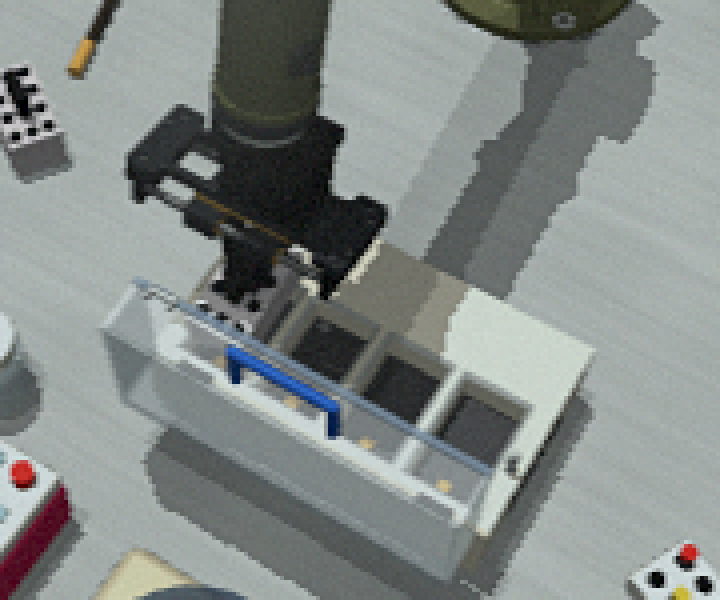

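The block hangs level over bay 0 in the scene view, with the open lid clear behind it. Lowering.

Emit:
{"method": "step_arm", "body": {
  "commands": [
    {"travel": [0.003,0,0],"turn": [0,0,0]},
    {"travel": [0.002,0,0.008],"turn": [0,0,0]},
    {"travel": [0.001,0,0.015],"turn": [0,0,0]},
    {"travel": [0,0,0.022],"turn": [0,0,0]},
    {"travel": [0,0,0.022],"turn": [0,0,0]}
  ]
}}

```text
time: 18.6
position: [0.5705, 0.0106, 0.1311]
tool_rot: [-3.134, -0.012, -0.216]
ft_force: [-1.0, 0.8, -4.0]
grip_width: 0.159
grip_force: 25.0
```

Emit:
{"method": "step_arm", "body": {
  "commands": [
    {"travel": [0,0,0.004],"turn": [0,0,0]},
    {"travel": [-0.001,0,0.007],"turn": [0,0,0]},
    {"travel": [-0.001,0,0.01],"turn": [0,0,0]},
    {"travel": [-0.001,0,0.01],"turn": [0,0,0]}
  ]
}}

```text
time: 19.0
position: [0.5694, 0.0106, 0.1213]
tool_rot: [3.134, 0.012, 0.211]
ft_force: [-7.5, -1.1, -0.2]
grip_width: 0.161
grip_force: 25.0
```

Emit:
{"method": "step_arm", "body": {
  "commands": [
    {"travel": [-0.001,0,0.003],"turn": [0,0,0]},
    {"travel": [-0.002,0,0.006],"turn": [0,0,0]},
    {"travel": [-0.002,0,0.006],"turn": [0,0,0]}
  ]
}}

```text
time: 19.3
position: [0.5687, 0.0107, 0.1169]
tool_rot: [3.133, 0.012, 0.212]
ft_force: [-12.4, -1.6, 10.8]
grip_width: 0.159
grip_force: 25.0
```

Emit:
{"method": "step_arm", "body": {
  "commands": [
    {"travel": [0,0,0.002],"turn": [0,-4,0]},
    {"travel": [0,0,0.003],"turn": [0,-8,0]},
    {"travel": [0,0,0.003],"turn": [0,-8,0]}
  ]
}}

```text
time: 19.6
position: [0.571, 0.0105, 0.1156]
tool_rot: [3.141, 0.01, -0.007]
ft_force: [-12.1, -2.0, 17.5]
grip_width: 0.161
grip_force: 25.0
```

It reached z = 0.1156, which is about home. I'll release, lift and look.

Emit:
{"method": "step_arm", "body": {
  "commands": [
    {"travel": [0,0,0],"turn": [0,0,0]},
    {"travel": [0,0,0],"turn": [0,0,0]},
    {"travel": [0,0,0],"turn": [0,0,0]},
    {"travel": [0,0,-0.03],"turn": [0,0,0]},
    {"travel": [0,0,-0.075],"turn": [0,0,0]}
  ],
  "gripper": 0.4
}}

```text
time: 20.1
position: [0.5692, 0.0103, 0.1862]
tool_rot: [-3.141, -0.011, 0.008]
ft_force: [0.9, -0.3, 1.5]
grip_width: 0.388
grip_force: 0.0
```

Emit:
{"method": "step_arm", "body": {
  "commands": [
    {"travel": [-0.04,0,-0.04],"turn": [0,0,0]},
    {"travel": [-0.08,0,-0.08],"turn": [0,0,0]},
    {"travel": [-0.1,0,-0.1],"turn": [0,0,0]},
    {"travel": [-0.1,0,-0.1],"turn": [0,0,0]}
  ]
}}

```text
time: 20.5
position: [0.471, 0.0102, 0.293]
tool_rot: [3.137, 0.011, 0.014]
ft_force: [0.1, 0.6, 0.3]
grip_width: 0.397
grip_force: 0.0
```

```bash
python3 - <<'E'
from h import *
s=ctrl.get_state();im=ctrl.get_image('wrist')[:,:,::-1].copy();cv2.imwrite('pics/w7.png',im);print(s['time'],s['position'])
c=cam('wrist',s)
m=cv2.inRange(im,(0,0,0),(60,60,60));m[232:]=0
_,_,st,ce=cv2.connectedComponentsWithStats(m)
D=np.array([p for a,p in zip(st,ce) if 20<a[4]<250 and max(a[2:4])<22]);X=ray(c,D,.094);print(np.c_[D,X].round(3))
E
```

```text
20.5 [0.47096866 0.01021595 0.29295303]
[[ 6.09583e+02  4.07800e+00  6.36000e-01 -2.45000e-01  9.40000e-02]
 [ 6.25860e+02  2.10500e+00  6.38000e-01 -2.59000e-01  9.40000e-02]
 [ 6.10602e+02  2.84920e+01  6.16000e-01 -2.50000e-01  9.40000e-02]
 [ 1.62238e+02  2.81900e+01  6.13000e-01  1.53000e-01  9.40000e-02]
 [ 3.00782e+02  3.89080e+01  6.05000e-01  2.90000e-02  9.40000e-02]
 [ 3.18979e+02  3.89150e+01  6.05000e-01  1.30000e-02  9.40000e-02]
 [ 3.37212e+02  3.89710e+01  6.05000e-01 -4.00000e-03  9.40000e-02]
 [ 6.11474e+02  5.25960e+01  5.96000e-01 -2.55000e-01  9.40000e-02]
 [ 3.01234e+02  6.71460e+01  5.81000e-01  2.90000e-02  9.40000e-02]
 [ 3.36899e+02  6.71320e+01  5.81000e-01 -4.00000e-03  9.40000e-02]
 [ 4.97820e+01  7.37820e+01  5.74000e-01  2.60000e-01  9.40000e-02]
 [ 6.27610e+02  7.28570e+01  5.78000e-01 -2.73000e-01  9.40000e-02]
 [ 6.11800e+02  7.65900e+01  5.75000e-01 -2.59000e-01  9.40000e-02]
 [ 3.01608e+02  9.43120e+01  5.57000e-01  2.80000e-02  9.40000e-02]
 [ 3.36595e+02  9.45450e+01  5.57000e-01 -4.00000e-03  9.40000e-02]
 [ 3.01724e+02  1.20959e+02  5.33000e-01  2.90000e-02  9.40000e-02]
 [ 3.19109e+02  1.21133e+02  5.33000e-01  1.20000e-02  9.40000e-02]
 [ 3.36336e+02  1.21128e+02  5.33000e-01 -4.00000e-03  9.40000e-02]
 [ 5.87360e+02  1.49528e+02  5.08000e-01 -2.49000e-01  9.40000e-02]
 [ 5.77092e+02  1.61805e+02  4.96000e-01 -2.41000e-01  9.40000e-02]
 [ 3.26519e+02  1.71926e+02  4.84000e-01  4.00000e-03  9.40000e-02]
 [ 5.66872e+02  1.74070e+02  4.84000e-01 -2.33000e-01  9.40000e-02]
 [ 5.82265e+02  1.85566e+02  4.72000e-01 -2.51000e-01  9.40000e-02]
 [ 5.97691e+02  1.97012e+02  4.61000e-01 -2.69000e-01  9.40000e-02]
 [ 6.12608e+02  2.08177e+02  4.49000e-01 -2.86000e-01  9.40000e-02]]
```

View pics/w7.png

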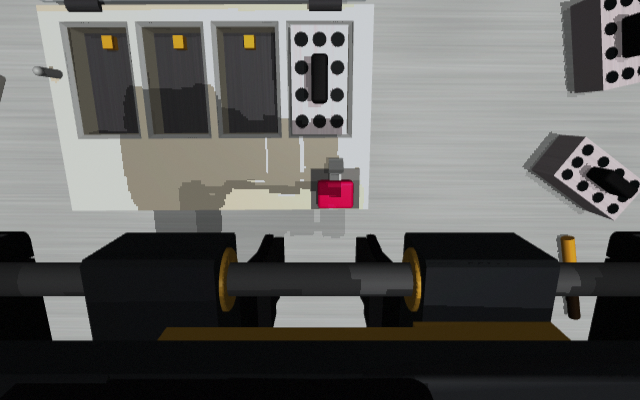

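Block 1 sits level in bay 0: its dots span 72x33 mm at z = 0.094, centred at (319,80). The other two are at the right of the image. That used the picture budget, so everything from here is numeric.

Emit:
{"method": "step_arm", "body": {
  "commands": [
    {"travel": [-0.006,0.045,-0.01],"turn": [0,0,0]},
    {"travel": [-0.012,0.09,-0.02],"turn": [0,0,0]},
    {"travel": [-0.018,0.135,-0.03],"turn": [0,0,0]},
    {"travel": [-0.024,0.18,-0.037],"turn": [0,0,0]},
    {"travel": [-0.028,0.225,-0.037],"turn": [0,0,0]}
  ]
}}

```text
time: 21.05
position: [0.4448, -0.2176, 0.3247]
tool_rot: [3.141, 0.011, 0.001]
ft_force: [-0.0, -0.1, -0.2]
grip_width: 0.398
grip_force: 0.0
```

Emit:
{"method": "step_arm", "body": {
  "commands": [
    {"travel": [-0.003,0.035,0],"turn": [0,0,0]},
    {"travel": [-0.003,0.035,0],"turn": [0,0,0]},
    {"travel": [-0.003,0.035,0],"turn": [0,0,0]},
    {"travel": [-0.003,0.035,0],"turn": [0,0,0]}
  ]
}}

```text
time: 21.45
position: [0.4425, -0.249, 0.324]
tool_rot: [-3.14, -0.014, 0.001]
ft_force: [-0.8, -0.1, -0.0]
grip_width: 0.399
grip_force: 0.0
```

```bash
python3 - <<'E'
from h import *
s=ctrl.get_state();im=ctrl.get_image('wrist')[:,:,::-1].copy();cv2.imwrite('pics/w8.png',im);print(s['time'],s['position'])
for b in blocks(im,cam('wrist',s)):delta([b[0],b[1],.2],np.radians(b[2]+90),s)
E
```

```text
21.45 [ 0.44245653 -0.24901488  0.3240361 ]
8 block [0.577  0.0473 0.3825 0.0818 0.0375] [62. 48.]
10 block [ 4.69700e-01 -3.07600e-01  5.68003e+01  7.23000e-02  3.32000e-02] [371. 148.]
travel [ 0.1373 -0.2949  0.1243] tilt [-0.001  0.001 -1.   ]
turn z 0.14 other -179.86 q7 -1.0999384968308676
travel [0.0268 0.059  0.1239] tilt [-0.001  0.001 -1.   ]
turn z -56.27 other 123.73 q7 -1.0999384968308676
```

Emit:
{"method": "step_arm", "body": {
  "commands": [
    {"travel": [0.005,0.012,0.02],"turn": [0,0,-8]},
    {"travel": [0.01,0.024,0.04],"turn": [0,0,-16]},
    {"travel": [0.016,0.036,0.06],"turn": [0,0,-24]},
    {"travel": [0.022,0.048,0.08],"turn": [0,0,-32]},
    {"travel": [0.027,0.059,0.1],"turn": [0,0,-40]}
  ]
}}

```text
time: 22.0
position: [0.4702, -0.3082, 0.2244]
tool_rot: [2.943, 1.097, 0.001]
ft_force: [-0.0, -0.5, 0.7]
grip_width: 0.403
grip_force: 0.0
```

Emit:
{"method": "step_arm", "body": {
  "commands": [
    {"travel": [0,0,0.04],"turn": [0,0,-8]},
    {"travel": [0,0,0.08],"turn": [0,0,-16.3]},
    {"travel": [0,0,0.12],"turn": [0,0,-16.3]},
    {"travel": [0,0,0.15],"turn": [0,0,-16.3]},
    {"travel": [0,0,0.161],"turn": [0,0,-16.3]}
  ]
}}

```text
time: 22.5
position: [0.4678, -0.3066, 0.0608]
tool_rot: [-2.759, -1.493, 0.003]
ft_force: [0.4, 0.1, -0.4]
grip_width: 0.398
grip_force: 0.0
```

Emit:
{"method": "step_arm", "body": {
  "commands": [
    {"travel": [0,0,0],"turn": [0,0,0]},
    {"travel": [0,0,0],"turn": [0,0,0]},
    {"travel": [0,0,0],"turn": [0,0,0]},
    {"travel": [0,0,0],"turn": [0,0,0]},
    {"travel": [0,0,0],"turn": [0,0,0]}
  ],
  "gripper": 0,
  "force": 55
}}

```text
time: 23.0
position: [0.4699, -0.3094, 0.0658]
tool_rot: [2.763, 1.491, 0.001]
ft_force: [-1.6, 2.1, 6.9]
grip_width: 0.158
grip_force: 54.9
```

Emit:
{"method": "step_arm", "body": {
  "commands": [
    {"travel": [0,0,-0.03],"turn": [0,0,0]},
    {"travel": [0,0,-0.07],"turn": [0,0,0]},
    {"travel": [0,0,-0.11],"turn": [0,0,0]},
    {"travel": [0,0,-0.14],"turn": [0,0,0]},
    {"travel": [0,0,-0.14],"turn": [0,0,0]}
  ]
}}

```text
time: 23.5
position: [0.4716, -0.3105, 0.2087]
tool_rot: [2.758, 1.488, 0.006]
ft_force: [1.6, -0.4, -5.6]
grip_width: 0.155
grip_force: 54.9
```

```bash
cat >> h.py <<'E'
def heldfit(im):
    a,b,sx=.0361,.0165,.012
    D=dots(im)[:,:2];ids=[];P=[]
    for u,v,i in((285.5,177,(a,-b)),(319.5,177,(a,0)),(353.5,177,(a,b)),(285.5,224,(sx,-b)),(353.5,224,(sx,b))):
        d=np.hypot(*(D-[u,v]).T);j=d.argmin()
        if d[j]<10:P.append(D[j]);ids.append(i)
    print(len(P),np.array(P).tolist());fit(np.array(P),np.array(ids),None)
E
python3 - <<'E'
from h import *
s=ctrl.get_state();im=ctrl.get_image('wrist')[:,:,::-1].copy();heldfit(im)
print(s['position']);delta([.5685,.081,.2],np.pi/2+.01)
E
```

```text
5 [[284.5, 181.5], [319.5, 181.5], [352.5, 180.5], [285.5, 228.5], [352.5, 227.5]]
x,y,h mm [ 1.5 -0.3 21.5] pitch,yaw deg [ 2.17 -0.61] cost 0.95
[ 0.47161208 -0.31050642  0.2086749 ]
travel [ 0.3806 -0.1323  0.0048] tilt [ 0.003 -0.003 -1.   ]
turn z 56.13 other -123.87 q7 -0.11013344361263386
```

Emit:
{"method": "step_arm", "body": {
  "commands": [
    {"travel": [0.042,-0.015,0],"turn": [0,0,0]},
    {"travel": [0.084,-0.029,0],"turn": [0,0,0]},
    {"travel": [0.126,-0.044,0],"turn": [0,0,0]},
    {"travel": [0.168,-0.059,0],"turn": [0,0,0]},
    {"travel": [0.21,-0.073,0],"turn": [0,0,0]}
  ]
}}

```text
time: 24.05
position: [0.5218, -0.0916, 0.2011]
tool_rot: [-2.762, -1.49, 0.005]
ft_force: [1.9, -0.1, -3.8]
grip_width: 0.158
grip_force: 54.9
```

Emit:
{"method": "step_arm", "body": {
  "commands": [
    {"travel": [0.04,-0.014,0],"turn": [0,0,8]},
    {"travel": [0.08,-0.028,0],"turn": [0,0,16]},
    {"travel": [0.12,-0.042,0],"turn": [0,0,24]},
    {"travel": [0.155,-0.054,0],"turn": [0,0,32]},
    {"travel": [0.17,-0.059,0],"turn": [0,0,40]}
  ]
}}

```text
time: 24.55
position: [0.5658, 0.086, 0.2011]
tool_rot: [-3.104, -0.461, 0.006]
ft_force: [-0.3, -0.2, -5.4]
grip_width: 0.158
grip_force: 54.9
```

Emit:
{"method": "step_arm", "body": {
  "commands": [
    {"travel": [0,0,0],"turn": [0,0,8]},
    {"travel": [0,0,0],"turn": [0,0,16.1]},
    {"travel": [0,0,0],"turn": [0,0,16.1]},
    {"travel": [0,0,0],"turn": [0,0,16.1]}
  ]
}}

```text
time: 24.95
position: [0.5663, 0.0807, 0.2019]
tool_rot: [3.141, 0.027, -0.005]
ft_force: [0.1, 0.2, -4.5]
grip_width: 0.16
grip_force: 54.9
```

```bash
python3 - <<'E'
from h import *
delta([.567,.0805,.155],np.pi/2+.01);print(ctrl.get_state()['position'])
E
```

```text
travel [0.0008 0.0002 0.0469] tilt [-0.003 -0.    -1.   ]
turn z 0.42 other -179.58 q7 -1.850769297952069
[0.56633682 0.08065388 0.20193149]
```

Emit:
{"method": "step_arm", "body": {
  "commands": [
    {"travel": [0.001,0,0.025],"turn": [0,0,0.4]},
    {"travel": [0.001,0,0.05],"turn": [0,0,0.4]},
    {"travel": [0.001,0,0.062],"turn": [0,0,0.4]},
    {"travel": [0.001,0,0.07],"turn": [0,0,0.4]},
    {"travel": [0.001,0,0.07],"turn": [0,0,0.4]}
  ]
}}

```text
time: 25.45
position: [0.5728, 0.0809, 0.1367]
tool_rot: [-3.141, -0.013, -0.015]
ft_force: [5.6, -0.6, 0.2]
grip_width: 0.158
grip_force: 55.0
```

Emit:
{"method": "step_arm", "body": {
  "commands": [
    {"travel": [0,0,0.004],"turn": [0,0,0]},
    {"travel": [0,0,0.007],"turn": [0,0,0]},
    {"travel": [0,0,0.007],"turn": [0,0,0]}
  ]
}}

```text
time: 25.75
position: [0.5726, 0.0811, 0.1296]
tool_rot: [-3.141, -0.013, -0.015]
ft_force: [6.5, 0.7, 1.8]
grip_width: 0.158
grip_force: 55.0
```

Emit:
{"method": "step_arm", "body": {
  "commands": [
    {"travel": [0.002,0,0.001],"turn": [0,0,0]},
    {"travel": [0.004,0,0.003],"turn": [0,0,0]},
    {"travel": [0.004,0,0.005],"turn": [0,0,0]},
    {"travel": [0.004,0,0.007],"turn": [0,0,0]},
    {"travel": [0.004,0,0.007],"turn": [0,0,0]}
  ]
}}

```text
time: 26.25
position: [0.5726, 0.0817, 0.1284]
tool_rot: [3.138, 0.014, 0.002]
ft_force: [-18.9, -3.2, 44.0]
grip_width: 0.155
grip_force: 55.0
```

It stopped high at 0.128, with 44 N on the wrist. I'll lift and turn this one round too.

Emit:
{"method": "step_arm", "body": {
  "commands": [
    {"travel": [0.004,0,-0.02],"turn": [0,0,0]},
    {"travel": [0.004,0,-0.05],"turn": [0,0,0]},
    {"travel": [-0.01,0,-0.08],"turn": [0,0,0]},
    {"travel": [-0.025,0,-0.08],"turn": [0,0,-8]},
    {"travel": [-0.035,0,-0.08],"turn": [0,0,-16]}
  ]
}}

```text
time: 26.75
position: [0.5358, 0.081, 0.2001]
tool_rot: [3.108, 0.46, -0.003]
ft_force: [-0.2, 0.6, -4.6]
grip_width: 0.159
grip_force: 55.0
```

Emit:
{"method": "step_arm", "body": {
  "commands": [
    {"travel": [0,0,0],"turn": [0,0,-8]},
    {"travel": [0,0,0],"turn": [0,0,-16]},
    {"travel": [0,0,0],"turn": [0,0,-24]},
    {"travel": [0,0,0],"turn": [0,0,-32]},
    {"travel": [0,0,0],"turn": [0,0,-40]}
  ]
}}

```text
time: 27.25
position: [0.5359, 0.0806, 0.1989]
tool_rot: [-2.762, -1.494, 0.005]
ft_force: [0.4, 0.4, -4.6]
grip_width: 0.152
grip_force: 55.0
```

Emit:
{"method": "step_arm", "body": {
  "commands": [
    {"travel": [0,0,0],"turn": [0,0,-8]},
    {"travel": [0,0,0],"turn": [0,0,-16]},
    {"travel": [0,0,0],"turn": [0,0,-24]},
    {"travel": [0,0,0],"turn": [0,0,-32]},
    {"travel": [0,0,0],"turn": [0,0,-40]}
  ]
}}

```text
time: 27.75
position: [0.536, 0.0806, 0.1989]
tool_rot: [-2.084, -2.348, 0.004]
ft_force: [-0.1, -0.0, -4.7]
grip_width: 0.156
grip_force: 55.0
```

Emit:
{"method": "step_arm", "body": {
  "commands": [
    {"travel": [0,0,0],"turn": [0,0,-8]},
    {"travel": [0,0,0],"turn": [0,0,-16]},
    {"travel": [0,0,0],"turn": [0,0,-24]},
    {"travel": [0,0,0],"turn": [0,0,-32]},
    {"travel": [0,0,0],"turn": [0,0,-40]}
  ]
}}

```text
time: 28.25
position: [0.5359, 0.0806, 0.1989]
tool_rot: [-1.155, -2.918, 0.003]
ft_force: [0.0, -0.3, -5.1]
grip_width: 0.16
grip_force: 55.0
```

Emit:
{"method": "step_arm", "body": {
  "commands": [
    {"travel": [0,0,0],"turn": [0,0,-8]},
    {"travel": [0,0,0],"turn": [0,0,-16]},
    {"travel": [0,0,0],"turn": [0,0,-24]},
    {"travel": [0,0,0],"turn": [0,0,-32]},
    {"travel": [0,0,0],"turn": [0,0,-40]}
  ]
}}

```text
time: 28.75
position: [0.536, 0.0804, 0.199]
tool_rot: [-0.087, -3.137, 0.001]
ft_force: [-0.9, 0.1, -5.0]
grip_width: 0.152
grip_force: 55.0
```

Emit:
{"method": "step_arm", "body": {
  "commands": [
    {"travel": [0,0,0],"turn": [0,0,-4]},
    {"travel": [0,0,0],"turn": [0,0,-4]},
    {"travel": [0,0,0],"turn": [0,0,-4]}
  ]
}}

```text
time: 29.05
position: [0.5366, 0.0805, 0.1994]
tool_rot: [0.009, -3.14, 0.0]
ft_force: [-0.3, 0.7, -4.8]
grip_width: 0.153
grip_force: 55.0
```

```bash
python3 - <<'E'
from h import *
s=ctrl.get_state();im=ctrl.get_image('wrist')[:,:,::-1].copy();cv2.imwrite('pics/w9.png',im);print(dots(im).round(1).tolist());heldfit(im)
delta([.571,.0805,.155],np.pi/2+.01);print(s['position'])
E
```

```text
[[286.5, 183.5, 12.5], [319.5, 184.5, 13.0], [353.5, 184.5, 12.1], [286.5, 231.5, 12.1], [352.5, 231.5, 12.1], [269.5, 217.5, 11.8]]
5 [[286.5, 183.5], [319.5, 184.5], [353.5, 184.5], [286.5, 231.5], [352.5, 231.5]]
x,y,h mm [-3.3  1.7 21.1] pitch,yaw deg [-3.41  0.42] cost 0.37
travel [-0.0342 -0.0003  0.0445] tilt [-0.001 -0.    -1.   ]
turn z -0.23 other 179.77 q7 1.216784355502422
[0.53664383 0.08050405 0.19935096]
```

Emit:
{"method": "step_arm", "body": {
  "commands": [
    {"travel": [-0.03,0.0005,0],"turn": [0,0,0]},
    {"travel": [-0.03,0.0005,0.025],"turn": [0,0,0]},
    {"travel": [-0.03,0.0005,0.045],"turn": [0,0,0]},
    {"travel": [-0.03,0.0005,0.055],"turn": [0,0,0]},
    {"travel": [-0.03,0.0005,0.055],"turn": [0,0,0]}
  ]
}}

```text
time: 29.6
position: [0.5662, 0.0811, 0.1434]
tool_rot: [0.011, -3.138, 0.001]
ft_force: [-0.5, -0.3, -4.5]
grip_width: 0.159
grip_force: 55.0
```

Emit:
{"method": "step_arm", "body": {
  "commands": [
    {"travel": [0,0,0.005],"turn": [0,0,0]},
    {"travel": [0,0,0.01],"turn": [0,0,0]},
    {"travel": [0,0,0.01],"turn": [0,0,0]}
  ]
}}

```text
time: 29.9
position: [0.5669, 0.0816, 0.1379]
tool_rot: [0.012, -3.141, 0.004]
ft_force: [-9.7, -2.8, 11.6]
grip_width: 0.156
grip_force: 55.0
```

Emit:
{"method": "step_arm", "body": {
  "commands": [
    {"travel": [0,0,-0.005],"turn": [0,0,0]},
    {"travel": [0.0025,-0.0005,-0.005],"turn": [0,0,0]},
    {"travel": [0.0025,-0.0005,-0.002],"turn": [0,0,0]},
    {"travel": [0.0025,-0.0005,0.002],"turn": [0,0,0]},
    {"travel": [0.0025,-0.0005,0.002],"turn": [0,0,0]}
  ]
}}

```text
time: 30.4
position: [0.5639, 0.0812, 0.1344]
tool_rot: [0.012, -3.139, 0.003]
ft_force: [-9.4, -1.2, 10.8]
grip_width: 0.159
grip_force: 55.0
```

```bash
python3 -c "
from h import *
R,p,s=tool();print(p,s['ft_force'],s['torque'],R[:,2])"
```

```text
[0.56385343 0.08122052 0.13440329] [-9.37648333 -1.20940995 10.78659014] [-0.36757482  1.55992679 -0.05920972] [-0.00248382 -0.00160812 -0.99999562]
```

```bash
cat >> h.py <<'E'
def hf2(im):
    "sub-pixel dots: threshold centroids, all fully seen ones near the known places"
    a,b,sx=.0361,.0165,.012
    m=cv2.inRange(cv2.cvtColor(im,cv2.COLOR_BGR2GRAY),0,70);m[233:]=0
    _,_,st,ce=cv2.connectedComponentsWithStats(m);G=[(s,p) for s,p in zip(st,ce) if 250<s[4]<800 and s[2]<32 and s[3]<32 and 250<p[0]<390]
    print([(int(s[2]),int(s[3]),int(s[4]),p.round(1).tolist()) for s,p in G])
    E=[p for s,p in G if p[1]<200]
    if len(E)==3:
        E=np.array(sorted(E,key=lambda p:p[0]));w=E[2,0]-E[0,0];print('spacing px',round(w,2),'row',E[:,1].mean().round(2),'col',E[1,0].round(2))
E
python3 - <<'E'
from h import *
for n in('w5','w6','w9'):hf2(cv2.imread(f'pics/{n}.png'))
im=ctrl.get_image('wrist')[:,:,::-1].copy();cv2.imwrite('pics/w10.png',im);hf2(im)
E
```

```text
[(27, 26, 527, [285.1, 176.8]), (26, 26, 533, [319.5, 176.7]), (26, 26, 532, [353.7, 176.7]), (25, 21, 434, [286.3, 223.1]), (26, 21, 437, [352.7, 223.1])]
spacing px 68.61 row 176.71 col 319.47
[(24, 24, 465, [286.7, 174.4]), (24, 24, 460, [319.5, 174.4]), (25, 24, 458, [352.2, 174.3]), (25, 23, 458, [286.5, 221.7]), (25, 23, 458, [352.3, 221.6])]
spacing px 65.56 row 174.35 col 319.55
[(25, 25, 480, [286.0, 184.2]), (25, 25, 480, [319.7, 184.3]), (25, 24, 472, [353.3, 184.3])]
spacing px 67.29 row 184.25 col 319.71
[(24, 25, 464, [352.6, 185.2]), (25, 24, 461, [286.4, 185.3]), (24, 24, 468, [319.4, 185.3])]
spacing px 66.2 row 185.29 col 319.44
```

The end dots show a camera bias of about 3.3 mm along tool x. The true bay x is therefore about 0.566, which agrees with the top camera. The block is catching the rear bevel, so I'll lift slightly, shift and level the pitch.

Emit:
{"method": "step_arm", "body": {
  "commands": [
    {"travel": [0,0,-0.012],"turn": [0,0,0]},
    {"travel": [0.0025,0,-0.014],"turn": [0,2.5,0]},
    {"travel": [0.0025,0,-0.014],"turn": [0,5,0]},
    {"travel": [0.0025,0,-0.014],"turn": [0,5,0]}
  ]
}}

```text
time: 30.85
position: [0.5637, 0.0807, 0.1467]
tool_rot: [0.009, -3.055, -0.001]
ft_force: [-0.3, -0.5, -6.0]
grip_width: 0.161
grip_force: 55.0
```

```bash
cat >> h.py <<'E'
def hf3(im):
    m=cv2.inRange(cv2.cvtColor(im,cv2.COLOR_BGR2GRAY),0,70);m[205:]=0
    _,_,st,ce=cv2.connectedComponentsWithStats(m);E=np.array(sorted([p.tolist() for s,p in zip(st,ce) if 250<s[4]<800 and s[2]<32 and s[3]<32 and 250<p[0]<390]))
    w=E[-1,0]-E[0,0];Z=356.27*.033/w;Y=(E[:,1].mean()-203.77)/356.27*Z
    print(len(E),'offset x true mm',round(1000*(.069-.9685*Y-.2488*Z-.0361-.0033),1),'end drop mm',round(1000*(-.1485-.2488*Y+.9685*Z-.0212),1),'col',E[1,0].round(1))
E
python3 - <<'E'
from h import *
s=ctrl.get_state();im=ctrl.get_image('wrist')[:,:,::-1].copy();hf3(im);print(s['position'],s['ft_force'])
E
```

```text
3 offset x true mm -5.3 end drop mm 3.5 col 319.5
[0.56367057 0.08072239 0.14669202] [-0.27359741 -0.45536973 -5.96435386]
```

Emit:
{"method": "step_arm", "body": {
  "commands": [
    {"travel": [0.0025,0,0],"turn": [0,0,0]},
    {"travel": [0.002,0,0.007],"turn": [0,0,0]},
    {"travel": [0.0015,0,0.012],"turn": [0,0,0]},
    {"travel": [0.001,0,0.017],"turn": [0,0,0]},
    {"travel": [0.001,0,0.017],"turn": [0,0,0]}
  ]
}}

```text
time: 31.4
position: [0.569, 0.0814, 0.1372]
tool_rot: [0.008, -3.076, -0.001]
ft_force: [12.4, -0.8, 16.9]
grip_width: 0.161
grip_force: 55.0
```

Emit:
{"method": "step_arm", "body": {
  "commands": [
    {"travel": [0,0,0.004],"turn": [0,0,0]},
    {"travel": [-0.0005,0,0.007],"turn": [0,0,0]},
    {"travel": [-0.0005,0,0.007],"turn": [0,0,0]}
  ]
}}

```text
time: 31.7
position: [0.5725, 0.0813, 0.1323]
tool_rot: [0.007, -3.084, -0.002]
ft_force: [17.6, -1.8, 22.5]
grip_width: 0.154
grip_force: 55.0
```

```bash
python3 - <<'E'
from h import *
s=ctrl.get_state();im=ctrl.get_image('wrist')[:,:,::-1].copy();cv2.imwrite('pics/w11.png',im);hf3(im);R,p,s=tool();print(p,s['ft_force'],s['torque'])
c=cam('wrist',s);hsv=cv2.cvtColor(im,cv2.COLOR_BGR2HSV)
# deck front/white edges: print column profile of grey along centre of bay gaps
g=cv2.cvtColor(im,cv2.COLOR_BGR2GRAY)
for k in cv2.findContours(cv2.inRange(hsv,(150,80,60),(179,255,255)),0,1)[0]:
    if cv2.contourArea(k)>100:print('pink',cv2.boundingRect(k),ray(c,k[:,0],.094).mean(0))
t=ctrl.get_image('top')[:,:,::-1].copy();cv2.imwrite('pics/t4.png',t)
E
```

```text
3 offset x true mm -2.4 end drop mm -6.3 col 319.5
[0.57252492 0.08124532 0.1322698 ] [16.99622259 -1.99125119 21.54842581] [-0.29545808 -3.10701732 -0.0413989 ]
pink (107, 0, 83, 59) [ 0.46316965 -0.0023955   0.094     ]
```

Emit:
{"method": "step_arm", "body": {
  "commands": [
    {"travel": [0,0,-0.015],"turn": [0,0,0]},
    {"travel": [0,0,-0.02],"turn": [0,0,0]},
    {"travel": [0,0,-0.02],"turn": [0,-5,0]},
    {"travel": [0,0,-0.02],"turn": [0,-5,0]},
    {"travel": [0,0,-0.02],"turn": [0,-5,0]}
  ]
}}

```text
time: 32.3
position: [0.5601, 0.0805, 0.1423]
tool_rot: [0.012, -3.138, 0.002]
ft_force: [-0.2, -0.3, -4.2]
grip_width: 0.154
grip_force: 55.0
```

```bash
python3 - <<'E'
from h import *
s=ctrl.get_state();im=ctrl.get_image('wrist')[:,:,::-1].copy();hf3(im);R,p,s=tool();print(p,s['ft_force'],R[:,2])
E
```

```text
3 offset x true mm -2.6 end drop mm -5.1 col 319.4
[0.56085572 0.08051052 0.14245896] [-0.58378962  0.36765536 -4.86525998] [-2.42276510e-03 -7.94763271e-04 -9.99996749e-01]
```

Emit:
{"method": "step_arm", "body": {
  "commands": [
    {"travel": [0,0,-0.012],"turn": [0,0,0]},
    {"travel": [-0.0037,0.0005,-0.012],"turn": [0,-4,0]},
    {"travel": [-0.0037,0.0005,-0.012],"turn": [0,-8,0]},
    {"travel": [-0.0037,0.0005,-0.012],"turn": [0,-8,0]},
    {"travel": [-0.0037,0.0005,-0.012],"turn": [0,-8,0]}
  ]
}}

```text
time: 32.85
position: [0.5654, 0.0812, 0.1557]
tool_rot: [-0.01, 3.003, -0.0]
ft_force: [0.4, -0.6, -4.3]
grip_width: 0.16
grip_force: 55.0
```

```bash
python3 - <<'E'
from h import *
R,p,s=tool();print(p,s['ft_force'],R[:,2])
E
```

```text
[0.56540225 0.08120125 0.15568143] [ 0.39482071 -0.55688512 -4.28453935] [ 1.38046291e-01  2.81036301e-04 -9.90425738e-01]
```

Emit:
{"method": "step_arm", "body": {
  "commands": [
    {"travel": [0.002,0,0.008],"turn": [0,0,0]},
    {"travel": [0.003,0,0.014],"turn": [0,0,0]},
    {"travel": [0.004,0,0.019],"turn": [0,0,0]},
    {"travel": [0.0045,0,0.023],"turn": [0,0,0]},
    {"travel": [0.0045,0,0.023],"turn": [0,0,0]}
  ]
}}

```text
time: 33.35
position: [0.5635, 0.0812, 0.1306]
tool_rot: [-0.011, 3.004, 0.001]
ft_force: [0.6, -2.2, -6.3]
grip_width: 0.155
grip_force: 55.0
```

Emit:
{"method": "step_arm", "body": {
  "commands": [
    {"travel": [0.0005,0,0.003],"turn": [0,0,0]},
    {"travel": [0.001,0,0.006],"turn": [0,0,0]},
    {"travel": [0.001,0,0.006],"turn": [0,0,0]}
  ]
}}

```text
time: 33.65
position: [0.5638, 0.0813, 0.1252]
tool_rot: [-0.011, 3.002, 0.0]
ft_force: [0.3, -0.9, -5.4]
grip_width: 0.156
grip_force: 55.0
```

Free travel to 0.125. Continuing down.

Emit:
{"method": "step_arm", "body": {
  "commands": [
    {"travel": [0.0005,0,0.003],"turn": [0,0,0]},
    {"travel": [0.001,0,0.006],"turn": [0,0,0]},
    {"travel": [0.001,0,0.008],"turn": [0,0,0]},
    {"travel": [0.001,0,0.008],"turn": [0,0,0]}
  ]
}}

```text
time: 34.05
position: [0.5638, 0.0813, 0.1171]
tool_rot: [-0.011, 3.002, 0.0]
ft_force: [0.5, -1.6, -5.8]
grip_width: 0.157
grip_force: 55.0
```

Emit:
{"method": "step_arm", "body": {
  "commands": [
    {"travel": [0,0,0.002],"turn": [0,0,0]},
    {"travel": [0.0005,0,0.004],"turn": [0,0,0]},
    {"travel": [0.0005,0,0.004],"turn": [0,0,0]}
  ]
}}

```text
time: 34.35
position: [0.5653, 0.0813, 0.115]
tool_rot: [-0.01, 3.0, -0.0]
ft_force: [-1.2, -3.1, 4.2]
grip_width: 0.156
grip_force: 55.0
```

Emit:
{"method": "step_arm", "body": {
  "commands": [
    {"travel": [0,0,0],"turn": [0,0,0]},
    {"travel": [0,0,0],"turn": [0,0,0]},
    {"travel": [0,0,0],"turn": [0,0,0]},
    {"travel": [0,0,-0.03],"turn": [0,0,0]},
    {"travel": [0,0,-0.07],"turn": [0,0,0]}
  ],
  "gripper": 0.4
}}

```text
time: 34.85
position: [0.5528, 0.0817, 0.1817]
tool_rot: [-0.012, 3.006, 0.003]
ft_force: [0.6, -0.8, -0.4]
grip_width: 0.39
grip_force: 0.0
```

Emit:
{"method": "step_arm", "body": {
  "commands": [
    {"travel": [0,0,-0.045],"turn": [0,8,0]},
    {"travel": [0,0,-0.09],"turn": [0,8,0]},
    {"travel": [-0.03,-0.01,-0.13],"turn": [0,8,0]},
    {"travel": [-0.05,-0.03,-0.14],"turn": [0,8,0]},
    {"travel": [-0.05,-0.03,-0.14],"turn": [0,8,0]}
  ]
}}

```text
time: 35.35
position: [0.5881, 0.0484, 0.3304]
tool_rot: [-0.003, 3.137, 0.001]
ft_force: [-0.1, -1.3, 0.6]
grip_width: 0.398
grip_force: 0.0
```

```bash
cat >> h.py <<'E'
def dotsw(im,c,z,box):
    m=cv2.inRange(im,(0,0,0),(60,60,60));m[232:]=0
    _,_,st,ce=cv2.connectedComponentsWithStats(m)
    D=np.array([p for a,p in zip(st,ce) if 20<a[4]<400 and max(a[2:4])<26]);X=ray(c,D,z)[:,:2]
    k=(X[:,0]>box[0])&(X[:,0]<box[1])&(X[:,1]>box[2])&(X[:,1]<box[3]);return X[k]
E
python3 - <<'E'
from h import *
s=ctrl.get_state();im=ctrl.get_image('wrist')[:,:,::-1].copy();cv2.imwrite('pics/w12.png',im);c=cam('wrist',s);print(s['time'],s['position'])
for y in(.0115,.0815):
    X=dotsw(im,c,.094,(.52,.62,y-.026,y+.026));
    if len(X)>2:print(len(X),cv2.minAreaRect(X.astype(np.float32)),X[np.argsort(X[:,0])].round(4).tolist())
E
```

```text
35.35 [0.58813056 0.0483603  0.33041413]
8 ((0.5694795846939087, 0.01237189956009388), (0.07214967161417007, 0.033206429332494736), 0.44541940093040466) [[0.5334, 0.0286], [0.5334, 0.0121], [0.5335, -0.0045], [0.5573, 0.0284], [0.5813, 0.0287], [0.6054, 0.0293], [0.6056, 0.0127], [0.6056, -0.004]]
8 ((0.5705558657646179, 0.08323165774345398), (0.07222147285938263, 0.0330081433057785), 0.5127117037773132) [[0.5343, 0.0994], [0.5345, 0.0829], [0.5347, 0.0664], [0.5589, 0.0667], [0.583, 0.0668], [0.6065, 0.0999], [0.6066, 0.0838], [0.6068, 0.0673]]
```

Both blocks are home: dot spans are 72.2x33 mm at z = 0.094. Now the third.

Emit:
{"method": "step_arm", "body": {
  "commands": [
    {"travel": [-0.006,-0.048,0],"turn": [0,0,0]},
    {"travel": [-0.012,-0.096,0],"turn": [0,0,0]},
    {"travel": [-0.018,-0.144,0],"turn": [0,0,0]},
    {"travel": [-0.024,-0.19,0],"turn": [0,0,0]},
    {"travel": [-0.03,-0.235,0],"turn": [0,0,0]}
  ]
}}

```text
time: 35.9
position: [0.6158, -0.1838, 0.3277]
tool_rot: [0.013, -3.141, -0.001]
ft_force: [0.4, 0.0, 0.4]
grip_width: 0.401
grip_force: 0.0
```

Emit:
{"method": "step_arm", "body": {
  "commands": [
    {"travel": [-0.006,-0.04,0],"turn": [0,0,0]},
    {"travel": [-0.012,-0.06,0],"turn": [0,0,0]},
    {"travel": [-0.012,-0.06,0],"turn": [0,0,0]},
    {"travel": [-0.012,-0.06,0],"turn": [0,0,0]}
  ]
}}

```text
time: 36.3
position: [0.6285, -0.2414, 0.3275]
tool_rot: [0.013, -3.14, -0.003]
ft_force: [-0.0, 1.3, 0.0]
grip_width: 0.398
grip_force: 0.0
```

```bash
python3 - <<'E'
from h import *
s=ctrl.get_state();im=ctrl.get_image('wrist')[:,:,::-1].copy();cv2.imwrite('pics/w13.png',im);print(s['time'],s['position'])
for b in blocks(im,cam('wrist',s)):delta([b[0],b[1],.063],np.radians(b[2]+90),s)
E
```

```text
36.3 [ 0.62850993 -0.24144019  0.32749672]
8 block [ 0.6194 -0.3059 13.2519  0.0723  0.0331] [268. 160.]
8 block [0.5702 0.046  0.3129 0.0817 0.0374] [557. 122.]
travel [ 0.0093 -0.065   0.2644] tilt [-0.001  0.002 -1.   ]
turn z -12.76 other 167.24 q7 1.682202942715539
travel [0.0556 0.2873 0.2652] tilt [-0.001  0.002 -1.   ]
turn z 0.18 other -179.82 q7 1.682202942715539
```

Emit:
{"method": "step_arm", "body": {
  "commands": [
    {"travel": [0.005,-0.033,0.03],"turn": [0,0,-6]},
    {"travel": [0.0093,-0.065,0.07],"turn": [0,0,-12.8]},
    {"travel": [0.0093,-0.065,0.11],"turn": [0,0,-12.8]},
    {"travel": [0.0093,-0.065,0.15],"turn": [0,0,-12.8]},
    {"travel": [0.0093,-0.065,0.19],"turn": [0,0,-12.8]}
  ]
}}

```text
time: 36.85
position: [0.62, -0.3057, 0.1375]
tool_rot: [-0.365, 3.119, 0.001]
ft_force: [0.1, -0.1, -1.0]
grip_width: 0.396
grip_force: 0.0
```

Emit:
{"method": "step_arm", "body": {
  "commands": [
    {"travel": [0,0,0.03],"turn": [0,0,0]},
    {"travel": [0,0,0.055],"turn": [0,0,0]},
    {"travel": [0,0,0.07],"turn": [0,0,0]},
    {"travel": [0,0,0.073],"turn": [0,0,0]},
    {"travel": [0,0,0.073],"turn": [0,0,0]}
  ]
}}

```text
time: 37.35
position: [0.6204, -0.3073, 0.0662]
tool_rot: [-0.363, 3.12, -0.0]
ft_force: [1.2, -0.3, 0.9]
grip_width: 0.399
grip_force: 0.0
```

Emit:
{"method": "step_arm", "body": {
  "commands": [
    {"travel": [0,0,0],"turn": [0,0,0]},
    {"travel": [0,0,0],"turn": [0,0,0]},
    {"travel": [0,0,0],"turn": [0,0,0]},
    {"travel": [0,0,0],"turn": [0,0,0]},
    {"travel": [0,0,0],"turn": [0,0,0]}
  ],
  "gripper": 0,
  "force": 58
}}

```text
time: 37.85
position: [0.6202, -0.308, 0.0662]
tool_rot: [-0.361, 3.12, -0.0]
ft_force: [-0.1, 2.0, 3.1]
grip_width: 0.154
grip_force: 58.0
```

Emit:
{"method": "step_arm", "body": {
  "commands": [
    {"travel": [0,0,-0.03],"turn": [0,0,0]},
    {"travel": [0,0,-0.07],"turn": [0,0,0]},
    {"travel": [0,0,-0.11],"turn": [0,0,0]},
    {"travel": [0,0,-0.14],"turn": [0,0,0]},
    {"travel": [0,0,-0.14],"turn": [0,0,0]}
  ]
}}

```text
time: 38.35
position: [0.6221, -0.3086, 0.2101]
tool_rot: [-0.36, 3.114, -0.006]
ft_force: [2.3, -0.0, -3.0]
grip_width: 0.16
grip_force: 58.0
```

```bash
python3 - <<'E'
from h import *
s=ctrl.get_state();im=ctrl.get_image('wrist')[:,:,::-1].copy();cv2.imwrite('pics/w14.png',im);hf3(im)
print(s['position']);delta([.57,.1515,.205],np.pi/2+.01)
E
```

```text
3 offset x true mm -0.3 end drop mm 0.2 col 319.9
[ 0.622115   -0.30858842  0.21014593]
travel [-0.0557  0.4593  0.001 ] tilt [ 0.003 -0.002 -1.   ]
turn z 12.63 other -167.37 q7 1.9516477167706245
```

Emit:
{"method": "step_arm", "body": {
  "commands": [
    {"travel": [0,0.045,0],"turn": [0,0,0]},
    {"travel": [0,0.092,0],"turn": [0,0,0]},
    {"travel": [0,0.14,0],"turn": [0,0,0]},
    {"travel": [0,0.188,0],"turn": [0,0,0]},
    {"travel": [0,0.235,0],"turn": [0,0,0]}
  ]
}}

```text
time: 38.9
position: [0.5638, -0.0778, 0.2025]
tool_rot: [0.36, -3.117, -0.002]
ft_force: [1.0, 0.3, -3.3]
grip_width: 0.155
grip_force: 58.0
```

Emit:
{"method": "step_arm", "body": {
  "commands": [
    {"travel": [0,0.045,0],"turn": [0,0,4]},
    {"travel": [-0.01,0.09,0],"turn": [0,0,8]},
    {"travel": [-0.02,0.135,0],"turn": [0,0,12.6]},
    {"travel": [-0.03,0.18,0],"turn": [0,0,12.6]},
    {"travel": [-0.04,0.215,0],"turn": [0,0,12.6]}
  ]
}}

```text
time: 39.4
position: [0.5537, 0.1415, 0.203]
tool_rot: [0.02, -3.138, 0.001]
ft_force: [0.3, -0.4, -3.4]
grip_width: 0.157
grip_force: 58.0
```

Emit:
{"method": "step_arm", "body": {
  "commands": [
    {"travel": [0,0,0],"turn": [0,0,0]},
    {"travel": [0,0,0],"turn": [0,0,0]},
    {"travel": [0,0,0],"turn": [0,0,0]}
  ]
}}

```text
time: 39.7
position: [0.5555, 0.137, 0.2036]
tool_rot: [0.014, -3.139, 0.002]
ft_force: [-0.2, 0.4, -3.0]
grip_width: 0.155
grip_force: 58.0
```

```bash
python3 - <<'E'
from h import *
s=ctrl.get_state();im=ctrl.get_image('wrist')[:,:,::-1].copy();hf3(im)
print(s['position']);delta([.569,.1515,.140],np.pi/2+.01)
E
```

```text
3 offset x true mm -0.2 end drop mm -0.5 col 319.7
[0.55547115 0.13700352 0.20360954]
travel [-0.0135  0.0147  0.0639] tilt [-0.002 -0.001 -1.   ]
turn z -0.12 other 179.88 q7 1.0627672367480678
```

Emit:
{"method": "step_arm", "body": {
  "commands": [
    {"travel": [-0.0135,0.0147,0],"turn": [0,0,0]},
    {"travel": [-0.0135,0.0147,0.025],"turn": [0,0,0]},
    {"travel": [-0.0135,0.0147,0.05],"turn": [0,0,0]},
    {"travel": [-0.0135,0.0147,0.063],"turn": [0,0,0]},
    {"travel": [-0.0135,0.0147,0.063],"turn": [0,0,0]}
  ]
}}

```text
time: 40.25
position: [0.5691, 0.1515, 0.1407]
tool_rot: [0.013, -3.139, 0.002]
ft_force: [1.0, -0.7, -4.2]
grip_width: 0.158
grip_force: 58.0
```

Emit:
{"method": "step_arm", "body": {
  "commands": [
    {"travel": [0,0,0.004],"turn": [0,0,0]},
    {"travel": [0,0,0.008],"turn": [0,0,0]},
    {"travel": [0,0,0.01],"turn": [0,0,0]},
    {"travel": [0,0,0.01],"turn": [0,0,0]}
  ]
}}

```text
time: 40.65
position: [0.57, 0.1518, 0.1326]
tool_rot: [-0.014, 3.141, -0.005]
ft_force: [1.2, -4.9, -3.6]
grip_width: 0.157
grip_force: 58.0
```

Emit:
{"method": "step_arm", "body": {
  "commands": [
    {"travel": [0,-0.001,0.002],"turn": [0,0,0]},
    {"travel": [0,-0.001,0.004],"turn": [0,0,0]},
    {"travel": [0,-0.001,0.006],"turn": [0,0,0]},
    {"travel": [0,-0.001,0.006],"turn": [0,0,0]}
  ]
}}

```text
time: 41.05
position: [0.5698, 0.1517, 0.1272]
tool_rot: [-0.016, 3.141, -0.004]
ft_force: [-2.2, -5.8, 2.3]
grip_width: 0.158
grip_force: 58.0
```

Emit:
{"method": "step_arm", "body": {
  "commands": [
    {"travel": [0,-0.0005,0.001],"turn": [0,0,0]},
    {"travel": [0,-0.0005,0.002],"turn": [0,0,0]},
    {"travel": [0,-0.0005,0.002],"turn": [0,0,0]}
  ]
}}

```text
time: 41.35
position: [0.5698, 0.1517, 0.1271]
tool_rot: [-0.016, 3.14, -0.005]
ft_force: [-5.2, -7.0, 13.8]
grip_width: 0.153
grip_force: 58.0
```

```bash
python3 - <<'E'
from h import *
s=ctrl.get_state();im=ctrl.get_image('wrist')[:,:,::-1].copy();hf3(im)
print(s['position'],s['ft_force'],s['torque'])
E
```

```text
3 offset x true mm -0.2 end drop mm -0.1 col 319.2
[0.56979906 0.15170999 0.12709214] [-5.19225992 -7.00069097 13.80015691] [-1.79502105  0.95347208  0.02410759]
```

It stopped on the stub at 0.127 and is still level. Turning it round.

Emit:
{"method": "step_arm", "body": {
  "commands": [
    {"travel": [0,0,-0.02],"turn": [0,0,0]},
    {"travel": [0,0,-0.05],"turn": [0,0,0]},
    {"travel": [0.01,0,-0.08],"turn": [0,0,0]},
    {"travel": [0.025,0,-0.08],"turn": [0,0,8]},
    {"travel": [0.035,0,-0.08],"turn": [0,0,16]}
  ]
}}

```text
time: 41.9
position: [0.5337, 0.1548, 0.2055]
tool_rot: [0.426, 3.111, 0.005]
ft_force: [-0.3, -0.0, -4.4]
grip_width: 0.16
grip_force: 58.0
```

Emit:
{"method": "step_arm", "body": {
  "commands": [
    {"travel": [0,0,0],"turn": [0,0,8]},
    {"travel": [0,0,0],"turn": [0,0,16]},
    {"travel": [0,0,0],"turn": [0,0,24]},
    {"travel": [0,0,0],"turn": [0,0,32]},
    {"travel": [0,0,0],"turn": [0,0,40]}
  ]
}}

```text
time: 42.4
position: [0.5339, 0.1543, 0.2044]
tool_rot: [-1.465, -2.778, -0.004]
ft_force: [0.8, -0.6, -3.8]
grip_width: 0.156
grip_force: 58.0
```

Emit:
{"method": "step_arm", "body": {
  "commands": [
    {"travel": [0,0,0],"turn": [0,0,8]},
    {"travel": [0,0,0],"turn": [0,0,16]},
    {"travel": [0,0,0],"turn": [0,0,24]},
    {"travel": [0,0,0],"turn": [0,0,32]},
    {"travel": [0,0,0],"turn": [0,0,40]}
  ]
}}

```text
time: 42.9
position: [0.5339, 0.1544, 0.2043]
tool_rot: [-2.326, -2.109, -0.003]
ft_force: [-0.2, 0.1, -3.5]
grip_width: 0.157
grip_force: 58.0
```

Emit:
{"method": "step_arm", "body": {
  "commands": [
    {"travel": [0,0,0],"turn": [0,0,8]},
    {"travel": [0,0,0],"turn": [0,0,16]},
    {"travel": [0,0,0],"turn": [0,0,24]},
    {"travel": [0,0,0],"turn": [0,0,32]},
    {"travel": [0,0,0],"turn": [0,0,40]}
  ]
}}

```text
time: 43.4
position: [0.5339, 0.1544, 0.2042]
tool_rot: [-2.907, -1.186, -0.002]
ft_force: [0.8, -0.6, -4.3]
grip_width: 0.161
grip_force: 58.0
```

Emit:
{"method": "step_arm", "body": {
  "commands": [
    {"travel": [0,0,0],"turn": [0,0,8]},
    {"travel": [0,0,0],"turn": [0,0,16]},
    {"travel": [0,0,0],"turn": [0,0,24]},
    {"travel": [0,0,0],"turn": [0,0,32]},
    {"travel": [0,0,0],"turn": [0,0,40]}
  ]
}}

```text
time: 43.9
position: [0.5339, 0.1544, 0.2042]
tool_rot: [-3.137, -0.12, -0.0]
ft_force: [0.4, 0.9, -3.7]
grip_width: 0.156
grip_force: 58.0
```

Emit:
{"method": "step_arm", "body": {
  "commands": [
    {"travel": [0,0,0],"turn": [0,0,4]},
    {"travel": [0,0,0],"turn": [0,0,4]},
    {"travel": [0,0,0],"turn": [0,0,4]}
  ]
}}

```text
time: 44.2
position: [0.534, 0.1534, 0.2043]
tool_rot: [-3.14, -0.022, 0.0]
ft_force: [-0.6, 0.1, -3.6]
grip_width: 0.156
grip_force: 58.0
```

```bash
python3 - <<'E'
from h import *
s=ctrl.get_state();im=ctrl.get_image('wrist')[:,:,::-1].copy();hf3(im)
print(s['position']);delta([.5695,.151,.140],np.pi/2+.01)
E
```

```text
3 offset x true mm -0.2 end drop mm -0.4 col 319.6
[0.5340122  0.15341875 0.20426995]
travel [0.0354 0.0026 0.0643] tilt [ 0.     0.001 -1.   ]
turn z 0.19 other -179.81 q7 -1.9773776299068486
```

Emit:
{"method": "step_arm", "body": {
  "commands": [
    {"travel": [0.0355,0.0025,0],"turn": [0,0,0.2]},
    {"travel": [0.0355,0.0025,0.025],"turn": [0,0,0.2]},
    {"travel": [0.0355,0.0025,0.05],"turn": [0,0,0.2]},
    {"travel": [0.0355,0.0025,0.063],"turn": [0,0,0.2]},
    {"travel": [0.0355,0.0025,0.063],"turn": [0,0,0.2]}
  ]
}}

```text
time: 44.75
position: [0.5672, 0.1503, 0.1401]
tool_rot: [3.141, 0.014, -0.01]
ft_force: [-4.3, 0.6, -2.4]
grip_width: 0.156
grip_force: 58.0
```

Emit:
{"method": "step_arm", "body": {
  "commands": [
    {"travel": [0,0,0.004],"turn": [0,0,0]},
    {"travel": [0,0,0.008],"turn": [0,0,0]},
    {"travel": [0,0,0.012],"turn": [0,0,0]},
    {"travel": [0,0,0.012],"turn": [0,0,0]}
  ]
}}

```text
time: 45.15
position: [0.5651, 0.1508, 0.1341]
tool_rot: [3.138, 0.015, -0.014]
ft_force: [-24.0, -4.7, 31.8]
grip_width: 0.155
grip_force: 58.0
```

Emit:
{"method": "step_arm", "body": {
  "commands": [
    {"travel": [0,0,-0.012],"turn": [0,0,0]},
    {"travel": [-0.002,0,-0.014],"turn": [0,0,0]},
    {"travel": [-0.004,0,-0.014],"turn": [0,0,0]},
    {"travel": [-0.004,0,-0.014],"turn": [0,0,0]}
  ]
}}

```text
time: 45.55
position: [0.5653, 0.1498, 0.1427]
tool_rot: [3.141, 0.012, -0.002]
ft_force: [-0.3, -0.3, -3.3]
grip_width: 0.156
grip_force: 58.0
```

```bash
python3 - <<'E'
from h import *
s=ctrl.get_state();im=ctrl.get_image('wrist')[:,:,::-1].copy();hf3(im)
R,p,s=tool();print(p,s['ft_force'],R[:,2])
E
```

```text
3 offset x true mm -1.5 end drop mm -6.1 col 319.7
[0.565371   0.14971091 0.14254283] [ 0.50623482  0.71838505 -4.34740881] [-1.23038639e-03 -1.77203172e-04 -9.99999227e-01]
```

Emit:
{"method": "step_arm", "body": {
  "commands": [
    {"travel": [0,0,-0.01],"turn": [0,-3,0]},
    {"travel": [0.004,-0.001,-0.01],"turn": [0,-6,0]},
    {"travel": [0.0066,-0.001,-0.01],"turn": [0,-9.5,0]},
    {"travel": [0.0066,-0.001,-0.01],"turn": [0,-9.5,0]},
    {"travel": [0.0066,-0.001,-0.01],"turn": [0,-9.5,0]}
  ]
}}

```text
time: 46.1
position: [0.5723, 0.151, 0.1523]
tool_rot: [3.13, 0.011, -0.261]
ft_force: [1.0, 0.3, -3.4]
grip_width: 0.159
grip_force: 58.0
```

```bash
python3 - <<'E'
from h import *
s=ctrl.get_state();im=ctrl.get_image('wrist')[:,:,::-1].copy();cv2.imwrite('pics/w15.png',im);hf3(im)
R,p,s=tool();print(p,s['ft_force'],R[:,2])
# absolute check: world positions of end dots by known spacing, and neighbour block's end dots in bay1 (rear row)
m=cv2.inRange(cv2.cvtColor(im,cv2.COLOR_BGR2GRAY),0,70);m[205:]=0
_,_,st,ce=cv2.connectedComponentsWithStats(m);c=cam('wrist',s)
for a,q in zip(st,ce):
    if 100<a[4]<800 and max(a[2:4])<34:print(q.round(1),ray(c,q[None],.094)[0][:2].round(4),a[4])
E
```

```text
3 offset x true mm -1.5 end drop mm -5.8 col 319.6
[0.57191608 0.15115774 0.15270159] [-0.04268755  0.09828085 -3.27635977] [-0.16529799 -0.00117354 -0.98624297]
[344.8 134. ] [0.6199 0.1394] 215
[414.1 159.5] [0.6057 0.0998] 365
[443.4 159.4] [0.6059 0.0833] 345
[472.9 159.3] [0.6061 0.0666] 346
[539.9 162.3] [0.6046 0.0284] 354
[569.1 162.4] [0.6047 0.0119] 355
[598.4 162.3] [ 0.6049 -0.0047] 359
[  5.7 177. ] [0.5933 0.3342] 183
[284.2 180.7] [0.5924 0.1735] 537
[319.6 181. ] [0.5924 0.153 ] 526
[354.8 180.9] [0.5925 0.1326] 524
[410.  197.3] [0.5825 0.0995] 282
[530.4 199.1] [0.582  0.0282] 219
```

```bash
python3 - <<'E'
from h import *
R,p,s=tool();c=cam('wrist',s)
D=np.array([[284.2,180.7],[319.6,181],[354.8,180.9]])
for z in(.125,.128,.131,.134):
    X=ray(c,D,z);print(z,X[:,:2].round(4).tolist(),'spacing',np.ptp(X[:,1]).round(4))
E
```

```text
0.125 [[0.6038, 0.1703], [0.6038, 0.1531], [0.604, 0.136]] spacing 0.0344
0.128 [[0.6049, 0.17], [0.6049, 0.1531], [0.6051, 0.1363]] spacing 0.0337
0.131 [[0.606, 0.1697], [0.606, 0.1531], [0.6062, 0.1366]] spacing 0.0331
0.134 [[0.6071, 0.1694], [0.6071, 0.1531], [0.6073, 0.137]] spacing 0.0325
```

The held block's rear dots are at x = 0.606, and the seated neighbours' at 0.605, so it is aligned and level. Going down.

Emit:
{"method": "step_arm", "body": {
  "commands": [
    {"travel": [0.0005,-0.0005,0.006],"turn": [0,0,0]},
    {"travel": [0.001,-0.0005,0.011],"turn": [0,0,0]},
    {"travel": [0.002,-0.0005,0.016],"turn": [0,0,0]},
    {"travel": [0.0025,-0.0005,0.02],"turn": [0,0,0]},
    {"travel": [0.0025,-0.0005,0.02],"turn": [0,0,0]}
  ]
}}

```text
time: 46.65
position: [0.571, 0.1512, 0.1324]
tool_rot: [3.13, 0.011, -0.262]
ft_force: [0.2, -0.6, -3.9]
grip_width: 0.153
grip_force: 58.0
```

Emit:
{"method": "step_arm", "body": {
  "commands": [
    {"travel": [0.0005,0,0.003],"turn": [0,0,0]},
    {"travel": [0.001,0,0.006],"turn": [0,0,0]},
    {"travel": [0.001,0,0.006],"turn": [0,0,0]}
  ]
}}

```text
time: 46.95
position: [0.5715, 0.1512, 0.1267]
tool_rot: [3.13, 0.011, -0.261]
ft_force: [-0.5, -0.7, -3.8]
grip_width: 0.157
grip_force: 58.0
```

Emit:
{"method": "step_arm", "body": {
  "commands": [
    {"travel": [0.0005,0,0.003],"turn": [0,0,0]},
    {"travel": [0.001,0,0.006],"turn": [0,0,0]},
    {"travel": [0.0015,0,0.009],"turn": [0,0,0]},
    {"travel": [0.0015,0,0.009],"turn": [0,0,0]}
  ]
}}

```text
time: 47.35
position: [0.5714, 0.1512, 0.1174]
tool_rot: [3.13, 0.011, -0.261]
ft_force: [0.4, -0.4, -4.2]
grip_width: 0.158
grip_force: 58.0
```

Emit:
{"method": "step_arm", "body": {
  "commands": [
    {"travel": [0,0,0.002],"turn": [0,0,0]},
    {"travel": [0.0005,0,0.004],"turn": [0,0,0]},
    {"travel": [0.0005,0,0.004],"turn": [0,0,0]}
  ]
}}

```text
time: 47.65
position: [0.5712, 0.1513, 0.1157]
tool_rot: [3.129, 0.011, -0.261]
ft_force: [-3.7, -3.0, 6.1]
grip_width: 0.157
grip_force: 58.0
```

Emit:
{"method": "step_arm", "body": {
  "commands": [
    {"travel": [0,0,0],"turn": [0,0,0]},
    {"travel": [0,0,0],"turn": [0,0,0]},
    {"travel": [0,0,0],"turn": [0,0,0]},
    {"travel": [-0.005,0,-0.03],"turn": [0,0,0]},
    {"travel": [-0.012,0,-0.07],"turn": [0,0,0]}
  ],
  "gripper": 0.4
}}

```text
time: 48.15
position: [0.5697, 0.1511, 0.1836]
tool_rot: [3.129, 0.012, -0.268]
ft_force: [0.6, -0.6, 0.4]
grip_width: 0.39
grip_force: 0.0
```

Emit:
{"method": "step_arm", "body": {
  "commands": [
    {"travel": [-0.02,0,-0.04],"turn": [0,5,0]},
    {"travel": [-0.05,0.015,-0.07],"turn": [0,9.5,0]},
    {"travel": [-0.085,0.035,-0.1],"turn": [0,9.5,0]},
    {"travel": [-0.105,0.06,-0.13],"turn": [0,9.5,0]},
    {"travel": [-0.105,0.07,-0.13],"turn": [0,9.5,0]}
  ]
}}

```text
time: 48.65
position: [0.4903, 0.0796, 0.3362]
tool_rot: [3.139, 0.008, 0.016]
ft_force: [0.7, 0.4, -0.1]
grip_width: 0.394
grip_force: 0.0
```

Emit:
{"method": "step_arm", "body": {
  "commands": [
    {"travel": [0,0,0],"turn": [0,0,0]},
    {"travel": [0,0,0],"turn": [0,0,0]}
  ]
}}

```text
time: 48.85
position: [0.4894, 0.0815, 0.3295]
tool_rot: [-3.141, -0.012, 0.002]
ft_force: [0.2, 0.7, -0.8]
grip_width: 0.401
grip_force: 0.0
```

```bash
python3 - <<'E'
from h import *
s=ctrl.get_state();im=ctrl.get_image('wrist')[:,:,::-1].copy();cv2.imwrite('pics/w16.png',im);c=cam('wrist',s);print(s['time'],s['position'],s['joint_positions'][6])
for y in(.0115,.0825,.153):
    X=dotsw(im,c,.094,(.52,.62,y-.026,y+.026));
    if len(X)>2:print(len(X),cv2.minAreaRect(X.astype(np.float32)),'front w',np.ptp(X[X[:,0]<.545,1]),'rear w',np.ptp(X[X[:,0]>.595,1]))
hsv=cv2.cvtColor(im,cv2.COLOR_BGR2HSV)
for k in cv2.findContours(cv2.inRange(hsv,(100,100,50),(125,255,255)),0,1)[0]:
    if cv2.contourArea(k)>60:X=ray(c,k[:,0],.254);print('bar',cv2.contourArea(k),X.min(0).round(3),X.max(0).round(3))
E
```

```text
48.85 [0.48940603 0.08145118 0.32946377] -1.7658384746086109
8 ((0.5692468285560608, 0.012209209613502026), (0.07222934812307358, 0.03306559473276138), 0.49400594830513) front w 0.03306436641735445 rear w 0.032938261893839166
10 ((0.5703423619270325, 0.08320464193820953), (0.07227462530136108, 0.03295598551630974), 0.5279707908630371) front w 0.03272641288876668 rear w 0.032954953906173895
8 ((0.5685657858848572, 0.15317903459072113), (0.07238530367612839, 0.03321705386042595), 0.5645931363105774) front w 0.033070510869776 rear w 0.03308362468888568
```

All three blocks are home and level. Now back over the bar to close the lid.

Emit:
{"method": "step_arm", "body": {
  "commands": [
    {"travel": [0.039,-0.007,-0.01],"turn": [0,0,-8]},
    {"travel": [0.078,-0.014,-0.01],"turn": [0,0,-16]},
    {"travel": [0.117,-0.021,-0.01],"turn": [0,0,-24]},
    {"travel": [0.156,-0.028,-0.01],"turn": [0,0,-32]},
    {"travel": [0.195,-0.036,-0.01],"turn": [0,0,-40]}
  ]
}}

```text
time: 49.4
position: [0.6858, 0.1198, 0.338]
tool_rot: [-2.942, -1.095, 0.004]
ft_force: [0.1, 0.5, 0.7]
grip_width: 0.401
grip_force: 0.0
```

Emit:
{"method": "step_arm", "body": {
  "commands": [
    {"travel": [0,0,0],"turn": [0,0,-8]},
    {"travel": [0,0,0],"turn": [0,0,-16]},
    {"travel": [0,0,0],"turn": [0,0,-24]},
    {"travel": [0,0,0],"turn": [0,0,-32]},
    {"travel": [0,0,0],"turn": [0,0,-40]}
  ]
}}

```text
time: 49.9
position: [0.6842, 0.1201, 0.3381]
tool_rot: [-2.388, -2.035, 0.003]
ft_force: [0.1, 0.1, -0.2]
grip_width: 0.402
grip_force: 0.0
```

Emit:
{"method": "step_arm", "body": {
  "commands": [
    {"travel": [0,0,0],"turn": [0,0,-8]},
    {"travel": [0,0,0],"turn": [0,0,-9.5]},
    {"travel": [0,0,0],"turn": [0,0,-9.5]},
    {"travel": [0,0,0],"turn": [0,0,-9.5]}
  ]
}}

```text
time: 50.3
position: [0.6842, 0.1189, 0.3397]
tool_rot: [-2.224, -2.217, 0.001]
ft_force: [0.7, -0.2, 0.4]
grip_width: 0.402
grip_force: 0.0
```

```bash
python3 - <<'E'
from h import *
s=ctrl.get_state();im=ctrl.get_image('wrist')[:,:,::-1].copy();cv2.imwrite('pics/w17.png',im);c=cam('wrist',s);print(s['time'],s['position'])
hsv=cv2.cvtColor(im,cv2.COLOR_BGR2HSV)
for k in cv2.findContours(cv2.inRange(hsv,(100,100,50),(125,255,255)),0,1)[0]:
    if cv2.contourArea(k)>60:X=ray(c,k[:,0],.254);print('blue',cv2.contourArea(k),cv2.boundingRect(k),X.min(0).round(3),X.max(0).round(3))
delta([.6842,.1175,.249],.01)
E
```

```text
50.3 [0.68424432 0.11886146 0.33972805]
blue 1568.5 (310, 148, 19, 115) [0.679 0.086 0.254] [0.691 0.166 0.254]
blue 1287.0 (507, 103, 63, 101) [0.812 0.128 0.254] [0.845 0.194 0.254]
travel [-0.0012 -0.      0.091 ] tilt [-0.001  0.    -1.   ]
turn z -0.74 other 179.26 q7 -0.42693681717671333
```

Emit:
{"method": "step_arm", "body": {
  "commands": [
    {"travel": [-0.001,0,0.03],"turn": [0,0,-0.7]},
    {"travel": [-0.001,0,0.06],"turn": [0,0,-0.7]},
    {"travel": [-0.001,0,0.082],"turn": [0,0,-0.7]},
    {"travel": [-0.001,0,0.09],"turn": [0,0,-0.7]},
    {"travel": [-0.001,0,0.09],"turn": [0,0,-0.7]}
  ]
}}

```text
time: 50.85
position: [0.6838, 0.117, 0.2495]
tool_rot: [-2.21, -2.232, 0.003]
ft_force: [0.2, -0.6, -0.0]
grip_width: 0.399
grip_force: 0.0
```

Emit:
{"method": "step_arm", "body": {
  "commands": [
    {"travel": [0,0,0],"turn": [0,0,0]},
    {"travel": [0,0,0],"turn": [0,0,0]},
    {"travel": [0,0,0],"turn": [0,0,0]},
    {"travel": [0,0,0],"turn": [0,0,0]},
    {"travel": [0,0,0],"turn": [0,0,0]}
  ],
  "gripper": 0,
  "force": 15
}}

```text
time: 51.35
position: [0.6848, 0.1174, 0.2513]
tool_rot: [2.209, 2.232, 0.002]
ft_force: [1.3, -0.0, 2.0]
grip_width: 0.11
grip_force: 15.0
```

```bash
python3 - <<'E'
from h import *
R,p,s=tool();print(p,s['grip_width'],R.round(3))
r=.1804
def q(th):a=th+.195;return np.array([.637-r*np.cos(a),.075+r*np.sin(a)])
ths=np.r_[1.65:0.0:-.1,0];P=np.array([q(t) for t in ths])
for i in range(0,len(ths),5):
    print(ths[i].round(2),P[i].round(4),[(round(a,4),round(-b,4)) for a,b in (P[i+1:i+6]-P[i])])
E
```

```text
[0.68480097 0.11741364 0.25134091] 0.11040461809355656 [[-0.01   1.     0.002]
 [ 1.     0.01   0.   ]
 [ 0.     0.002 -1.   ]]
1.65 [0.6858 0.2487] [(np.float64(-0.0176), np.float64(-0.004)), (np.float64(-0.0355), np.float64(-0.0062)), (np.float64(-0.0535), np.float64(-0.0067)), (np.float64(-0.0715), np.float64(-0.0053)), (np.float64(-0.0892), np.float64(-0.0022))]
1.15 [0.5966 0.2508] [(np.float64(-0.0174), np.float64(0.0049)), (np.float64(-0.0341), np.float64(0.0115)), (np.float64(-0.0502), np.float64(0.0198)), (np.float64(-0.0653), np.float64(0.0296)), (np.float64(-0.0793), np.float64(0.0409))]
0.65 [0.5173 0.2099] [(np.float64(-0.0129), np.float64(0.0126)), (np.float64(-0.0244), np.float64(0.0265)), (np.float64(-0.0345), np.float64(0.0414)), (np.float64(-0.0431), np.float64(0.0573)), (np.float64(-0.05), np.float64(0.0739))]
0.15 [0.4672 0.136 ] [(np.float64(-0.0052), np.float64(0.0173)), (np.float64(-0.0072), np.float64(0.0261))]
```

Emit:
{"method": "step_arm", "body": {
  "commands": [
    {"travel": [0,-0.0175,-0.004],"turn": [0,0,0]},
    {"travel": [0,-0.0355,-0.006],"turn": [0,0,0]},
    {"travel": [0,-0.0535,-0.0065],"turn": [0,0,0]},
    {"travel": [0,-0.0715,-0.005],"turn": [0,0,0]},
    {"travel": [0,-0.089,-0.002],"turn": [0,0,0]}
  ]
}}

```text
time: 51.85
position: [0.5952, 0.1167, 0.2533]
tool_rot: [2.209, 2.232, 0.003]
ft_force: [1.2, 0.4, -1.5]
grip_width: 0.109
grip_force: 15.0
```

Emit:
{"method": "step_arm", "body": {
  "commands": [
    {"travel": [0,-0.0175,0.005],"turn": [0,0,0]},
    {"travel": [0,-0.034,0.0115],"turn": [0,0,0]},
    {"travel": [0,-0.05,0.02],"turn": [0,0,0]},
    {"travel": [0,-0.065,0.0295],"turn": [0,0,0]},
    {"travel": [0,-0.079,0.041],"turn": [0,0,0]}
  ]
}}

```text
time: 52.35
position: [0.5159, 0.116, 0.2118]
tool_rot: [2.208, 2.233, 0.002]
ft_force: [1.0, 1.3, 0.1]
grip_width: 0.107
grip_force: 15.0
```

Emit:
{"method": "step_arm", "body": {
  "commands": [
    {"travel": [0,-0.013,0.0125],"turn": [0,0,0]},
    {"travel": [0,-0.0245,0.0265],"turn": [0,0,0]},
    {"travel": [0,-0.0345,0.0415],"turn": [0,0,0]},
    {"travel": [0,-0.043,0.057],"turn": [0,0,0]},
    {"travel": [0,-0.05,0.071],"turn": [0,0,0]}
  ]
}}

```text
time: 52.85
position: [0.4672, 0.1156, 0.1409]
tool_rot: [2.207, 2.232, 0.005]
ft_force: [5.3, 1.1, -0.6]
grip_width: 0.106
grip_force: 15.0
```

```bash
python3 - <<'E'
from h import *
R,p,s=tool();print(s['time'],p,s['grip_width'],s['ft_force'])
E
```

```text
52.85 [0.46718424 0.11558212 0.14085366] 0.1056948361923703 [ 5.27254074  1.10369949 -0.63000405]
```

Emit:
{"method": "step_arm", "body": {
  "commands": [
    {"travel": [0,-0.002,0.007],"turn": [0,0,0]},
    {"travel": [0,-0.004,0.014],"turn": [0,0,0]},
    {"travel": [0,-0.006,0.021],"turn": [0,0,0]},
    {"travel": [0,-0.007,0.026],"turn": [0,0,0]},
    {"travel": [0,-0.007,0.028],"turn": [0,0,0]}
  ]
}}

```text
time: 53.35
position: [0.4591, 0.1154, 0.1123]
tool_rot: [-2.208, -2.233, -0.0]
ft_force: [-0.1, 2.5, 0.9]
grip_width: 0.107
grip_force: 15.0
```

Emit:
{"method": "step_arm", "body": {
  "commands": [
    {"travel": [0,0,0.002],"turn": [0,0,0]},
    {"travel": [0,0,0.003],"turn": [0,0,0]},
    {"travel": [0,0,0.003],"turn": [0,0,0]}
  ]
}}

```text
time: 53.65
position: [0.459, 0.1154, 0.1112]
tool_rot: [-2.209, -2.233, 0.003]
ft_force: [-5.3, 1.8, 16.8]
grip_width: 0.108
grip_force: 15.0
```

The lid is hard on its seat with 17 N down. I'll release and check the latch.

Emit:
{"method": "step_arm", "body": {
  "commands": [
    {"travel": [0,0,-0.002],"turn": [0,0,0]},
    {"travel": [0,0,-0.002],"turn": [0,0,0]},
    {"travel": [0,0,-0.002],"turn": [0,0,0]},
    {"travel": [0,0,-0.002],"turn": [0,0,0]},
    {"travel": [0,0,-0.03],"turn": [0,0,0]}
  ],
  "gripper": 0.35
}}

```text
time: 54.15
position: [0.4564, 0.1138, 0.1367]
tool_rot: [-2.206, -2.229, 0.009]
ft_force: [0.1, -0.5, -0.5]
grip_width: 0.344
grip_force: 0.0
```

Emit:
{"method": "step_arm", "body": {
  "commands": [
    {"travel": [0,0,-0.04],"turn": [0,0,0]},
    {"travel": [0,0,-0.08],"turn": [0,0,0]},
    {"travel": [-0.02,0,-0.12],"turn": [0,0,0]},
    {"travel": [-0.025,0,-0.16],"turn": [0,0,0]},
    {"travel": [-0.025,0,-0.16],"turn": [0,0,0]}
  ]
}}

```text
time: 54.65
position: [0.4622, 0.0891, 0.3045]
tool_rot: [2.207, 2.226, 0.008]
ft_force: [0.4, 0.5, 0.7]
grip_width: 0.349
grip_force: 0.0
```

```bash
python3 - <<'E'
from h import *
s=ctrl.get_state();im=ctrl.get_image('wrist')[:,:,::-1].copy();cv2.imwrite('pics/w18.png',im);c=cam('wrist',s);print(s['time'],s['position'],s['ft_force'])
hsv=cv2.cvtColor(im,cv2.COLOR_BGR2HSV)
for n,lo,hi in(('pink',(150,80,60),(179,255,255)),('blue',(100,100,50),(125,255,255))):
  for k in cv2.findContours(cv2.inRange(hsv,lo,hi),0,1)[0]:
    if cv2.contourArea(k)>100:
        for z in(.094,.115,.186):X=ray(c,k[:,0],z);print(n,z,cv2.contourArea(k),X.min(0)[:2].round(3),X.max(0)[:2].round(3))
t=ctrl.get_image('top')[:,:,::-1].copy()
for n,i in(('before',cv2.imread('pics/top0.png')),('now',t)):
    m=cv2.inRange(cv2.cvtColor(i,cv2.COLOR_BGR2HSV),(100,100,50),(125,255,255));print(n,cv2.boundingRect(m[150:240,210:340]))
d=cv2.absdiff(t,cv2.imread('pics/top0.png')).max(2);
for k in cv2.findContours(cv2.inRange(d,60,255),0,1)[0]:
    if cv2.contourArea(k)>30:print('diff',cv2.boundingRect(k))
E
```

```text
54.65 [0.4622353  0.08905924 0.30451027] [0.41775093 0.50604263 0.70781186]
pink 0.094 708.0 [ 0.719 -0.093] [ 0.744 -0.039]
pink 0.115 708.0 [ 0.704 -0.078] [ 0.728 -0.027]
pink 0.186 708.0 [ 0.653 -0.028] [0.672 0.012]
pink 0.094 242.0 [0.711 0.003] [0.777 0.009]
pink 0.115 242.0 [0.696 0.012] [0.758 0.018]
pink 0.186 242.0 [0.647 0.043] [0.696 0.047]
pink 0.094 346.5 [0.448 0.001] [0.475 0.017]
pink 0.115 346.5 [0.448 0.01 ] [0.474 0.025]
pink 0.186 346.5 [0.451 0.041] [0.471 0.053]
blue 0.094 1668.0 [0.455 0.064] [0.507 0.161]
blue 0.115 1668.0 [0.455 0.07 ] [0.505 0.161]
blue 0.186 1668.0 [0.457 0.088] [0.495 0.16 ]
before (45, 57, 31, 17)
now (0, 0, 0, 0)
diff (538, 319, 10, 27)
diff (374, 235, 16, 15)
diff (231, 232, 71, 168)
diff (411, 211, 14, 12)
diff (225, 203, 63, 28)
diff (407, 161, 15, 14)
diff (399, 157, 10, 30)
```

The bar reads 91 mm wide at z = 0.115, so the lid stayed shut and latched. The top view shows no changes at the bystanders. Handing in.

```bash
python3 -c "
from bench import ctrl
print(ctrl.close_job())"
```

```text
the job is handed in; nothing more can be done
None
```

The job is handed in: all three blocks found on the bench measured fully home, in bays 0–2, and the lid was guided down, latched and stayed shut, with no bystander movement visible; I don't have the judge's verdict.

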